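# Sort the parts and tools left after a die repair

### The arm

A 7-joint arm with a two-finger parallel gripper is mounted at the origin on a cart in front of the work surface, level with it; the furniture and walls round the work are solid. World frame = base frame: x ahead of the robot, y to its left, z up, the work surface at z = 0. Lengths are in mm, angles in rad, forces in N, time in s.
With the tool pointing down it reaches from about 425 to 825 mm from the base axis. Payload 3.6 kg.
Tool frame: the origin (TCP) lies midway between the tips of the shut fingers; the grasp point (between the pads) lies 19 mm behind it; z points along the fingers, y is the direction in which the jaws open and shut (so a half turn about z gives the same grasp; the last joint's range is limited). The gripper opens to 93 mm and grips with 3 to 60 N. Pads are 15 mm wide; open, the fingers measure 128 mm over their backs; the gripper's body (75 mm by 188 mm) begins 65 mm behind the grasp point.
Start: joints at [1.083, 0.615, -0.013, 1.423, 0.008, 1.103, -0.04], TCP at [289.038, -582.167, 218.64] pointing down, gripper open.
Joint ranges: [-3.12, 3.12], [-0.3, 2.06], [-1.34, 1.32], [0.26, 2.42], [-1.36, 4.5], [0.01, 1.98], [-2.84, 2.84]. Speed limits (rad/s): [2.79, 2.79, 3.14, 3.14, 3.14, 3.14, 3.14].

### API

Orientations are given as a rotation vector (axis times angle).
In Python, from station import bot, grab_frame, look_for, silhouettes gives the robot as it stands.
- The arm moves only by the tool play_rows, never from a script. Its argument "series" is a list of rows, each an object of numbers: "dx", "dy", "dz": the shift along the tool's x, y, z in m; "wx", "wy", "wz": the turn, a rotation vector about the tool's x, y, z in rad; "hand": the closure, from 0 (fully open) to 1 (shut). In form: [{"dx": .., "dy": .., "dz": .., "wx": .., "wy": .., "wz": .., "hand": ..}, ...]. A call has exactly 8 rows; each row shifts and turns the commanded pose from where the row before left it, along the tool's axes as they then stand; what a row does not reach is not made up. A row lasts 1/12 s, in which the tool goes at most 41.7 mm and 7.16 degrees, less where a joint would pass 70% of its speed; a pose out of reach is approached as far as the arm can. A call with a gripper value outside its range is refused whole. The fingers move at their own pace and stop on an object; "newtons" is the grip in N (left out, the last holds). Time passes only in rows, so rows that do not move let the fingers close, or fill a call up. It gives the time, the measured TCP pose, the force and the opening at its end, in the units of the state.
- bot.get_obs(): the state, without advancing time (a new reading comes with each control period).
- grab_frame(name): name is "scene" or "top"; returns a dict with "color" (480x640x3 uint8, red, green, blue), "fov_y" (degrees; the focal length in pixels is half the picture's height over the tangent of half this angle, whatever the lens; pixels are square), "cx", "cy" (the principal point, pixels), "k1" (the pictures are not rectified: a ray, as slopes to the right and down, at radius r is drawn at 1 + k1 r^2 times it, then the intrinsics apply), "pose" (4x4, takes a point from camera to world coordinates). Camera axes: x right, y up, looking along -z (the intrinsics and any distortion apply to the point x, -y, -z); pixel columns grow to the right and rows downward; lengths in mm; the calibration is good to about 2 mm. A picture is of the moment at which its call begins. There is no depth.
- bot.job_done(): hands the job in, once; it reports no verdict.
Trained networks look in the newest picture that a camera, given by its name, has taken for a name from the list of things; names that differ only in an ending like _2 or _b are one class to them, and where a whole thing is asked for, a point or a joint stands for the part that bears it (a point fixed in the world has none). Each returns a list of dicts, best first, with "conf" (0 to 1); they miss things now and then, are a little off and sometimes report something else, mostly with a low value. They report only what shows in the picture. A call takes as long as a camera call.
- look_for(target, camera): "at" ([x, y, z] in mm, in world coordinates, good to about 4 mm: the middle of the surface that is visible of it).
- silhouettes(target, camera): "mask" (480x640 bool, what is visible of it).
The state is a dict: "time": time; "qpos": joint angles; "joint_velocities": joint speeds; "joint_efforts": joint torques, N m; "ee_pos": TCP position; "tool_rot": TCP orientation; "force": force on the tool from outside, world axes, zero at the start; "moment": the same for the moment, N m; "width": opening from 0.0 (shut) to 1.0 (fully open).
Only numpy, scipy, OpenCV 4.12 (cv2) and the standard library are available. Lean on these libraries where they do the work, as an engineer would, in place of code of your own. Each camera call takes 0.05 s, during which the arm holds its last target. There are 200 camera calls.

### The job

Sort the things left lying on the bench: lay the short dowel pin and the coil spring in the empty tin tray, lay the ground parallel strip lengthwise on the floor of the cork-lined wooden tray, and lay the cold chisel and the centre punch in the wooden tool rest, each in its own pair of notches across both rails. Leave the L-shaped hex key where it lies.

Things in the scene. Friction and masses are not known exactly. Their poses are not given: they have to be found in the camera images.
- cold_chisel: Cold chisel: dark, slightly rusty straight steel bar with a flat edge, 150 mm long, 15 mm wide, 12 mm high, 0.14 kg; lies on the bench. Origin: centre of its underside; own z up. Length along its y (either end may point away); grasp it across x at the middle.
- centre_punch: Centre punch: bright round steel rod with a conical point, 105 mm long, 10 mm thick, 0.06 kg; lies on the bench. Origin: centre of its underside; own z up. Length along its y; grasp across x at the middle.
- parallel_strip: Ground parallel: plain bright rectangular steel strip, 120 mm long, 11 mm wide, 19 mm high, 0.19 kg; stands on its narrow long side. Origin: centre of its underside; own z up. Length along its y; grasp across x.
- dowel_pin: Dowel pin: short plain bright cylinder, 42 mm long, 12 mm thick (it does not roll), 0.04 kg; lies on the bench. Origin: centre of its underside; own z up. Length along its y; grasp across x, where it is 10 to 12 mm wide.
- spring: Die spring: short rust-brown coil, 43 mm long, 18 mm thick, stiff and to be handled as a rigid part (it does not roll), 0.03 kg; lies on the bench. Origin: centre of its underside; own z up. Length along its y; grasp across x, where the fingers meet it at 14 to 18 mm.
- hex_key: L-shaped rusty hex key, 86 x 26 mm, 9 mm high, loose among the other things; to be left alone. Origin: centre of its outline on the underside; long arm along its y.
- tin_tray: Folded tin tray, rusty brown sheet metal, empty, open on top, the one in easy reach (a like tray with parts in it, farther back, is not meant). Outside 128 mm (x) by 203 mm (y), 26 mm high, walls 2 mm, floor 2 mm above the bench. Fixed. Origin: centre of its underside; own z up.
- lined_tray: Shallow wooden tray with a cork floor and small brass corner plates, open on top, for ground parallels. Outside 134 mm (x) by 204 mm (y), 24 mm high; inside 122 x 192 mm; cork floor 8 mm above the bench. Fixed. Origin: centre of its underside; own z up.
- tool_rack: Light wooden tool rest: base 104 (x) by 156 mm (y), 8 mm thick; two rails along y at x = -34 and +34 mm, 14 mm thick, tops 40 mm above the bench, each with two square notches 34 mm wide centred at y = -35 and +35 mm, floors 23 mm above the bench. A tool lies along x across both rails; 54 mm gap for fingers between them. Fixed. Origin: centre of its underside; own z up.

How it is judged:
By the outcome, as a careful person would: the job done as asked, in the order asked, and still so for the second after the job is handed in, with the robot touching nothing.
It also fails if it takes over 115 s, if anything falls off the work surface, if the arm or the gripper's body presses on something with over 40 N, if the wrist force passes 120 N, or if a joint passes its speed limit or range.

## Working session

There is one attempt and no reset: what is moved stays moved. The work goes in short steps, Python scripts to look and compute and a tool call to move; the robot and the scene stay as the last step left them, time stands still between calls to the robot, and variables do not carry over. Pictures are saved under pics/ and viewed, about 12 in all and at most 16, crops included, and the job is handed in when it is done.

Besides the shell and the picture viewer there is one more tool, called by a JSON object that holds its "name" and its "arguments", one argument or row to a line. play_rows: Moves the arm, as the interface text tells. Its arguments: {"type":"object","properties":{"series":{"type":"array","items":{"type":"object","properties":{"dx":{"type":"number"},"dy":{"type":"number"},"dz":{"type":"number"},"wx":{"type":"number"},"wy":{"type":"number"},"wz":{"type":"number"},"hand":{"type":"number"}}}},"newtons":{"type":"number"}},"required":["series"]}

```bash
ls; mkdir -p pics
cat > h.py <<'E'
import numpy as np, cv2
from station import bot, grab_frame, look_for, silhouettes
E
python3 - <<'E'
from h import *
for n in ("scene","top"):
    f=grab_frame(n); cv2.imwrite(f"pics/{n}0.png",f["color"][:,:,::-1]); print(n,f["fov_y"],f["cx"],f["cy"],f["k1"],f["pose"].round(3).tolist())
    np.savez(f"{n}.npz",**f)
o=bot.get_obs(); print(o)
for t in "cold_chisel centre_punch parallel_strip dowel_pin spring hex_key tin_tray lined_tray tool_rack".split():
    for c in ("scene","top"):
        print(t,c,[(np.round(d["at"]).tolist(),round(d["conf"],2)) for d in look_for(t,c)])
E
```

```text
pics
scene 42.866400000453865 309.8471731698353 244.56114211246273 -0.03482546848633346 [[-0.498, 0.593, -0.633, -307.742], [-0.867, -0.33, 0.373, 435.292], [0.012, 0.734, 0.679, 958.1], [0.0, 0.0, 0.0, 1.0]]
top 44.11390858953473 320.27622138010247 240.68088050845785 -0.13110691417030373 [[0.027, 0.997, -0.066, 472.511], [-1.0, 0.027, -0.002, -58.383], [0.0, 0.066, 0.998, 1212.357], [0.0, 0.0, 0.0, 1.0]]
{'time': 0.1, 'qpos': array([ 1.08349355,  0.61582151, -0.0126047 ,  1.424718  ,  0.00809544,
        1.10339688, -0.04042621]), 'joint_velocities': array([-1.56404166e-04, -1.15552527e-03, -7.76724523e-04, -3.71830179e-03,
       -1.42029101e-04,  3.32233118e-04, -3.03350068e-05]), 'joint_efforts': array([ 1.52113022e-03, -4.60042477e+01,  2.09991653e-01, -1.66244978e+01,
       -6.11870759e-02,  1.69531186e-02,  1.21099661e-04]), 'ee_pos': array([ 288.7264854 , -581.56869703,  217.6045311 ]), 'tool_rot': array([-3.05639852e+00, -7.16973792e-01,  8.69175131e-04]), 'force': array([-0.04386918, -0.5015715 ,  0.10609727]), 'moment': array([-0.02413212,  0.01013842, -0.02226083]), 'wid
[... 217 characters left out ...]
6)]
parallel_strip scene [([420.0, -333.0, 16.0], 0.92)]
parallel_strip top [([425.0, -332.0, 18.0], 0.8)]
dowel_pin scene []
dowel_pin top [([443.0, -115.0, 10.0], 0.56), ([657.0, -5.0, 0.0], 0.2)]
spring scene [([428.0, -227.0, 10.0], 0.61), ([411.0, 214.0, 10.0], 0.55), ([436.0, -112.0, 7.0], 0.2)]
spring top [([417.0, 218.0, 14.0], 0.67)]
hex_key scene [([436.0, 11.0, 8.0], 0.61)]
hex_key top [([440.0, -1.0, 9.0], 0.49)]
tin_tray scene [([668.0, -1.0, -2.0], 0.57)]
tin_tray top [([656.0, -5.0, -0.0], 0.62)]
lined_tray scene [([613.0, 254.0, 6.0], 0.91)]
lined_tray top [([616.0, 254.0, 7.0], 0.8)]
tool_rack scene [([589.0, -263.0, 14.0], 0.89)]
tool_rack top [([586.0, -273.0, 8.0], 0.62)]
```

View pics/top0.png

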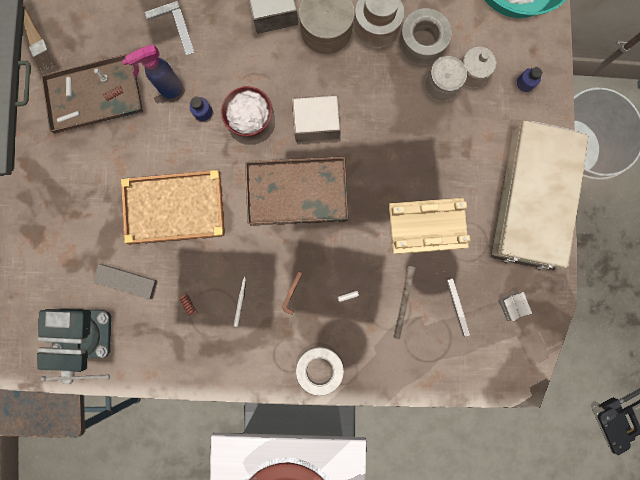

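View pics/scene0.png

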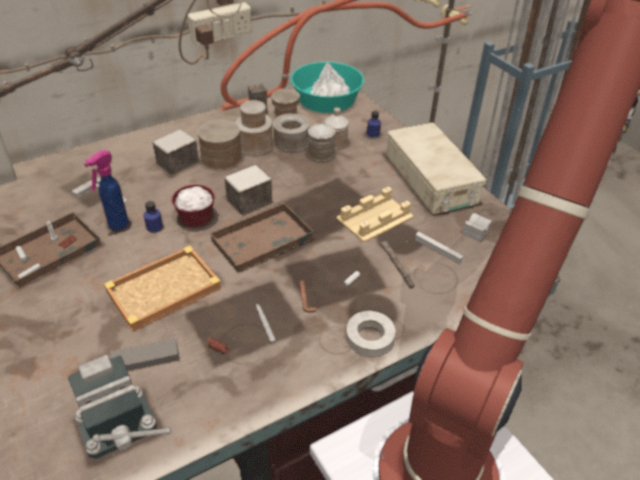

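```bash
cat > h.py <<'E'
import numpy as np, cv2
from station import bot, grab_frame, look_for, silhouettes
from scipy.spatial.transform import Rotation as Rot
def K(f):
    F=240/np.tan(np.radians(f["fov_y"])/2); return F
def rays(f,px):
    px=np.atleast_2d(px).astype(float); F=K(f)
    d=(px-[f["cx"],f["cy"]])/F; u=d.copy()
    for _ in range(15): u=d/(1+f["k1"]*(u**2).sum(1,keepdims=True))
    P=np.array(f["pose"]); v=np.c_[u[:,0],-u[:,1],-np.ones(len(u))]@P[:3,:3].T
    return P[:3,3],v
def onplane(f,px,z):
    c,v=rays(f,px); return c+v*((z-c[2])/v[:,2])[:,None]
def rect(f,mask,z):
    """min-area rectangle in the world plane z of the mask's largest blob: centre, long-axis angle, L, W"""
    cs,_=cv2.findContours(mask.astype(np.uint8),cv2.RETR_EXTERNAL,cv2.CHAIN_APPROX_NONE)
    c=max(cs,key=cv2.contourArea)[:,0]; w=onplane(f,c,z)[:,:2]
    (x,y),(a,b),_a=r=cv2.minAreaRect(w.astype(np.float32)); p=cv2.boxPoints(r)
    e=max(p[1]-p[0],p[2]-p[1],key=np.linalg.norm)
    return x,y,np.degrees(np.arctan2(e[1],e[0]))%180,max(a,b),min(a,b)
def pose():
    o=bot.get_obs(); R=Rot.from_rotvec(o["tool_rot"]).as_matrix(); return o,R
def togo(x,y,z,yaw=None):
    """shift in tool axes mm and turn about tool z; yaw = world angle (deg) of the OBJECT's length = tool x"""
    o,R=pose(); d=np.array([x,y,z])-o["ee_pos"]; a=np.degrees(np.arctan2(R[1,0],R[0,0]))
    print("t",o["time"],"tcp",o["ee_pos"].round(1),"toolx yaw %.1f tilt %s"%(a,R[:,2].round(3)),"q7 %.2f"%o["qpos"][6],"w %.3f"%o["width"],"F",o["force"].round(1))
    t=0
    if yaw is not None:
        t=-((yaw-a+90)%180-90)   # tool z is down
        print("turn wz deg %.1f rad %.3f"%(t,np.radians(t)))
    c,s=np.cos(np.radians(a-t)),np.sin(np.radians(a-t))
    print("shift now (tool) ",(R.T@d).round(1)," after turn: dx %.1f dy %.1f dz %.1f"%(c*d[0]+s*d[1],s*d[0]-c*d[1],-d[2]))
E
python3 - <<'E'
from h import *
H=dict(cold_chisel=12,centre_punch=6,parallel_strip=19,dowel_pin=8,spring=10,hex_key=9,tin_tray=26,lined_tray=24,tool_rack=24)
for n in ("top","scene"):
    f=grab_frame(n); c=f["color"][:,:,::-1].copy()
    for t,h in H.items():
        for s in silhouettes(t,n)[:2]:
            r=rect(f,s["mask"],h); print(n,t,"%.2f"%s["conf"],s["mask"].sum(),np.round(r,1))
            c[s["mask"]]=c[s["mask"]]//2+np.array([0,127,0],np.uint8)
    if n=="top":
        print("toolbox", onplane(f,[[525,122],[497,258],[588,135],[568,268]],0).round(),onplane(f,[[525,122],[497,258],[588,135],[568,268]],80).round())
        cv2.imwrite("pics/a.png",cv2.resize(c[140:380,80:500],None,fx=1.9,fy=1.9,interpolation=cv2.INTER_CUBIC))
togo(443,-115,120)
E
```

```text
top cold_chisel 0.57 401 [ 432.7 -227.7  169.8  144.9   14. ]
top centre_punch 0.75 241 [424.4 104.1 171.1 101.2  10.8]
top parallel_strip 0.58 418 [ 424.3 -337.3   18.2  119.6   15.7]
top spring 0.63 106 [414.2 212.3  31.4  37.5  12.8]
top hex_key 0.69 202 [446.5   1.3 167.9  84.4  22. ]
top tin_tray 0.92 6350 [653.1  -3.9  94.2 204.6 132.5]
top tin_tray 0.63 120 [415.1 208.6  28.9  37.   13.6]
top lined_tray 0.69 6562 [613.5 248.8  95.8 210.2 138. ]
top tool_rack 0.91 3927 [ 589.4 -276.2   95.9  158.5  106.9]
toolbox [[ 818. -485.    0.]
 [ 527. -423.    0.]
 [ 796. -625.    0.]
 [ 510. -577.    0.]] [[ 795. -457.   80.]
 [ 523. -399.   80.]
 [ 775. -588.   80.]
 [ 507. -543.   80.]]
scene cold_chisel 0.84 344 [ 428.1 -222.4  170.   152.7   17.7]
scene centre_punch 0.75 119 [422.3 108.1 171.1  91.7   8.6]
scene centre_punch 0.46 4004 [664.   -5.4  95.1 216.4 154. ]
scene parallel_strip 0.72 428 [ 420.6 -328.4   18.3  125.5   29. ]
scene spring 0.72 140 [414.7 214.5  28.3  42.7  18.4]
scene spring 0.31 5313 [616.2 251.5  96.5 212.5 159.7]
scene hex_key 0.72 79 [439.3   7.9 169.9  71.9  16.6]
scene tin_tray 0.80 4069 [642.6   3.6  93.7 212.5 154.5]
scene tin_tray 0.24 479 [ 414.5 -323.3   19.4  122.8   30.8]
scene lined_tray 0.63 432 [ 415.8 -324.5   17.5  123.4   28.7]
scene lined_tray 0.57 5248 [603.7 254.4  96.6 209.1 155.4]
scene tool_rack 0.59 2175 [ 583.9 -270.9   95.8  181.2  123.3]
scene tool_rack 0.49 421 [ 414.2 -324.8   18.9  122.9   27.3]
t 2.0 tcp [ 289.1 -582.1  218.6] toolx yaw 26.4 tilt [ 0.  0. -1.] q7 -0.04 w 0.999 F [ 0.8 -0.1  0.2]
shift now (tool)  [ 345.6 -349.9   98.7]  after turn: dx 345.6 dy -349.9 dz 98.6
```

View pics/a.png

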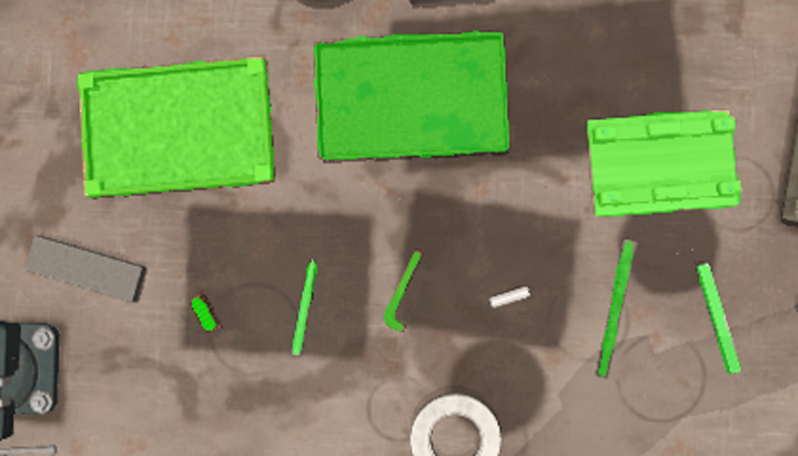

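Run:
```python
from h import *
f=dict(np.load("top.npz")); g=cv2.cvtColor(f["color"],cv2.COLOR_RGB2GRAY); m=np.zeros(g.shape,bool)
s=np.s_[280:312,330:368]; m[s]=g[s]>165
print(m.sum(),np.round(rect(f,m,10),1))
r=rect(f,m,10); togo(r[0],r[1],60,r[2])
```

```text
109 [ 442.  -115.4  108.5   41.1   10.7]
t 2.0 tcp [ 289.1 -582.1  218.6] toolx yaw 26.4 tilt [ 0.  0. -1.] q7 -0.04 w 0.999 F [ 0.8 -0.1  0.2]
turn wz deg -82.1 rad -1.433
shift now (tool)  [ 344.5 -350.   158.7]  after turn: dx 394.0 dy 293.3 dz 158.6
```

{"name": "play_rows", "arguments": {
  "series": [
    {"dx": 0.0215,"dy": -0.0219,"dz": 0.006,"hand": 0},
    {"dx": 0.0215,"dy": -0.0219,"dz": 0.006,"hand": 0},
    {"dx": 0.0215,"dy": -0.0219,"dz": 0.006,"hand": 0},
    {"dx": 0.0215,"dy": -0.0219,"dz": 0.006,"hand": 0},
    {"dx": 0.0215,"dy": -0.0219,"dz": 0.006,"hand": 0},
    {"dx": 0.0215,"dy": -0.0219,"dz": 0.006,"hand": 0},
    {"dx": 0.0215,"dy": -0.0219,"dz": 0.006,"hand": 0},
    {"dx": 0.0215,"dy": -0.0219,"dz": 0.006,"hand": 0}
  ]
}}

```text
$.series[0]: bad value
```

{"name": "play_rows", "arguments": {
  "series": [
    {"dx": 0.0215,"dy": -0.0219,"dz": 0.006,"hand": 0},
    {"dx": 0.0215,"dy": -0.0219,"dz": 0.006,"hand": 0},
    {"dx": 0.0215,"dy": -0.0219,"dz": 0.006,"hand": 0},
    {"dx": 0.0215,"dy": -0.0219,"dz": 0.006,"hand": 0},
    {"dx": 0.0215,"dy": -0.0219,"dz": 0.006,"hand": 0},
    {"dx": 0.0215,"dy": -0.0219,"dz": 0.006,"hand": 0},
    {"dx": 0.0215,"dy": -0.0219,"dz": 0.006,"hand": 0},
    {"dx": 0.0215,"dy": -0.0219,"dz": 0.006,"hand": 0}
  ]
}}

```text
$.series[0]: bad value
```

{"name": "play_rows", "arguments": {
  "series": [
    {"wz": -0.12,"hand": 0.3},
    {"wz": -0.12,"hand": 0.3},
    {"wz": -0.12,"hand": 0.3},
    {"wz": -0.12,"hand": 0.3},
    {"wz": -0.12,"hand": 0.3},
    {"wz": -0.12,"hand": 0.3},
    {"wz": -0.12,"hand": 0.3},
    {"wz": -0.12,"hand": 0.3}
  ]
}}

```text
$.series[0]: bad value
```

Run:
```python
from h import *
togo(442,-115.4,3,108.5)
```

```text
t 2.0 tcp [ 289.1 -582.1  218.6] toolx yaw 26.4 tilt [ 0.  0. -1.] q7 -0.04 w 0.999 F [ 0.8 -0.1  0.2]
turn wz deg -82.1 rad -1.433
shift now (tool)  [ 344.6 -350.   215.7]  after turn: dx 394.1 dy 293.1 dz 215.6
```

{"name": "play_rows", "arguments": {
  "series": [
    {"dx": 0.0215,"dy": -0.0219,"dz": 0.006,"wx": 0,"wy": 0,"wz": 0,"hand": 0},
    {"dx": 0.0215,"dy": -0.0219,"dz": 0.006,"wx": 0,"wy": 0,"wz": 0,"hand": 0},
    {"dx": 0.0215,"dy": -0.0219,"dz": 0.006,"wx": 0,"wy": 0,"wz": 0,"hand": 0},
    {"dx": 0.0215,"dy": -0.0219,"dz": 0.006,"wx": 0,"wy": 0,"wz": 0,"hand": 0},
    {"dx": 0.0215,"dy": -0.0219,"dz": 0.006,"wx": 0,"wy": 0,"wz": 0,"hand": 0},
    {"dx": 0.0215,"dy": -0.0219,"dz": 0.006,"wx": 0,"wy": 0,"wz": 0,"hand": 0},
    {"dx": 0.0215,"dy": -0.0219,"dz": 0.006,"wx": 0,"wy": 0,"wz": 0,"hand": 0},
    {"dx": 0.0215,"dy": -0.0219,"dz": 0.006,"wx": 0,"wy": 0,"wz": 0,"hand": 0}
  ]
}}

```text
time: 2.67
ee_pos: [365.6, -347.5, 170.7]
tool_rot: [3.058, 0.717, 0.001]
force: [0.6, 0.5, -0.7]
width: 0.999
```

{"name": "play_rows", "arguments": {
  "series": [
    {"dx": 0.0215,"dy": -0.0219,"dz": 0.006,"wx": 0,"wy": 0,"wz": 0,"hand": 0},
    {"dx": 0.0215,"dy": -0.0219,"dz": 0.006,"wx": 0,"wy": 0,"wz": 0,"hand": 0},
    {"dx": 0.0215,"dy": -0.0219,"dz": 0.006,"wx": 0,"wy": 0,"wz": 0,"hand": 0},
    {"dx": 0.0215,"dy": -0.0219,"dz": 0.006,"wx": 0,"wy": 0,"wz": 0,"hand": 0},
    {"dx": 0.0215,"dy": -0.0219,"dz": 0.006,"wx": 0,"wy": 0,"wz": 0,"hand": 0},
    {"dx": 0.0215,"dy": -0.0219,"dz": 0.006,"wx": 0,"wy": 0,"wz": 0,"hand": 0},
    {"dx": 0.0215,"dy": -0.0219,"dz": 0.006,"wx": 0,"wy": 0,"wz": 0,"hand": 0},
    {"dx": 0.0215,"dy": -0.0219,"dz": 0.006,"wx": 0,"wy": 0,"wz": 0,"hand": 0}
  ]
}}

```text
time: 3.33
ee_pos: [442.0, -114.0, 122.7]
tool_rot: [3.058, 0.717, 0.002]
force: [0.9, -0.5, 0.1]
width: 0.999
```

{"name": "play_rows", "arguments": {
  "series": [
    {"dx": 0,"dy": 0,"dz": 0,"wx": 0,"wy": 0,"wz": -0.12,"hand": 0.4},
    {"dx": 0,"dy": 0,"dz": 0,"wx": 0,"wy": 0,"wz": -0.12,"hand": 0.4},
    {"dx": 0,"dy": 0,"dz": 0,"wx": 0,"wy": 0,"wz": -0.12,"hand": 0.4},
    {"dx": 0,"dy": 0,"dz": 0,"wx": 0,"wy": 0,"wz": -0.12,"hand": 0.4},
    {"dx": 0,"dy": 0,"dz": 0,"wx": 0,"wy": 0,"wz": -0.12,"hand": 0.4},
    {"dx": 0,"dy": 0,"dz": 0,"wx": 0,"wy": 0,"wz": -0.12,"hand": 0.4},
    {"dx": 0,"dy": 0,"dz": 0,"wx": 0,"wy": 0,"wz": -0.12,"hand": 0.4},
    {"dx": 0,"dy": 0,"dz": 0,"wx": 0,"wy": 0,"wz": -0.12,"hand": 0.4}
  ]
}}

```text
time: 4.0
ee_pos: [441.7, -115.5, 122.9]
tool_rot: [2.375, 2.055, 0.001]
force: [0.3, 0.1, 0.3]
width: 0.603
```

Run:
```python
from h import *
togo(442,-115.4,3,108.5)
```

```text
t 4.0 tcp [ 441.7 -115.5  122.9] toolx yaw 81.7 tilt [ 0.001 -0.    -1.   ] q7 -0.19 w 0.603 F [0.3 0.1 0.3]
turn wz deg -26.8 rad -0.467
shift now (tool)  [  0.2   0.2 119.9]  after turn: dx 0.0 dy 0.3 dz 119.9
```

{"name": "play_rows", "arguments": {
  "series": [
    {"dx": 0,"dy": 0,"dz": 0.02,"wx": 0,"wy": 0,"wz": -0.117,"hand": 0.4},
    {"dx": 0,"dy": 0,"dz": 0.02,"wx": 0,"wy": 0,"wz": -0.117,"hand": 0.4},
    {"dx": 0,"dy": 0,"dz": 0.02,"wx": 0,"wy": 0,"wz": -0.117,"hand": 0.4},
    {"dx": 0,"dy": 0,"dz": 0.02,"wx": 0,"wy": 0,"wz": -0.116,"hand": 0.4},
    {"dx": 0,"dy": 0,"dz": 0.015,"wx": 0,"wy": 0,"wz": 0,"hand": 0.4},
    {"dx": 0,"dy": 0,"dz": 0.012,"wx": 0,"wy": 0,"wz": 0,"hand": 0.4},
    {"dx": 0,"dy": 0,"dz": 0.008,"wx": 0,"wy": 0,"wz": 0,"hand": 0.4},
    {"dx": 0,"dy": 0,"dz": 0.004,"wx": 0,"wy": 0,"wz": 0,"hand": 0.4}
  ]
}}

```text
time: 4.67
ee_pos: [441.3, -115.4, 2.9]
tool_rot: [-1.843, -2.544, 0.001]
force: [-0.2, 0.3, 0.9]
width: 0.601
```

{"name": "play_rows", "arguments": {
  "newtons": 25,
  "series": [
    {"dx": 0,"dy": 0,"dz": 0,"wx": 0,"wy": 0,"wz": 0,"hand": 1},
    {"dx": 0,"dy": 0,"dz": 0,"wx": 0,"wy": 0,"wz": 0,"hand": 1},
    {"dx": 0,"dy": 0,"dz": 0,"wx": 0,"wy": 0,"wz": 0,"hand": 1},
    {"dx": 0,"dy": 0,"dz": 0,"wx": 0,"wy": 0,"wz": 0,"hand": 1},
    {"dx": 0,"dy": 0,"dz": 0,"wx": 0,"wy": 0,"wz": 0,"hand": 1},
    {"dx": 0,"dy": 0,"dz": 0,"wx": 0,"wy": 0,"wz": 0,"hand": 1},
    {"dx": 0,"dy": 0,"dz": 0,"wx": 0,"wy": 0,"wz": 0,"hand": 1},
    {"dx": 0,"dy": 0,"dz": 0,"wx": 0,"wy": 0,"wz": 0,"hand": 1}
  ]
}}

```text
time: 5.33
ee_pos: [441.6, -115.3, 3.9]
tool_rot: [1.843, 2.544, 0.001]
force: [-0.8, 0.5, 1.9]
width: 0.099
```

Run:
```python
from h import *
togo(653,-50,60,95)
```

```text
t 5.3333 tcp [ 441.6 -115.3    3.9] toolx yaw 108.2 tilt [ 0.001  0.    -1.   ] q7 -0.00 w 0.099 F [-0.8  0.5  1.9]
turn wz deg 13.2 rad 0.230
shift now (tool)  [ -3.8 221.3 -56. ]  after turn: dx 46.7 dy 216.3 dz -56.1
```

{"name": "play_rows", "arguments": {
  "series": [
    {"dx": 0,"dy": 0,"dz": -0.012,"wx": 0,"wy": 0,"wz": 0,"hand": 1},
    {"dx": 0,"dy": 0,"dz": -0.016,"wx": 0,"wy": 0,"wz": 0.077,"hand": 1},
    {"dx": 0,"dy": 0,"dz": -0.016,"wx": 0,"wy": 0,"wz": 0.077,"hand": 1},
    {"dx": 0,"dy": 0,"dz": -0.016,"wx": 0,"wy": 0,"wz": 0.076,"hand": 1},
    {"dx": 0.0058,"dy": 0.027,"dz": 0,"wx": 0,"wy": 0,"wz": 0,"hand": 1},
    {"dx": 0.0058,"dy": 0.027,"dz": 0,"wx": 0,"wy": 0,"wz": 0,"hand": 1},
    {"dx": 0.0058,"dy": 0.027,"dz": 0,"wx": 0,"wy": 0,"wz": 0,"hand": 1},
    {"dx": 0.0058,"dy": 0.027,"dz": 0,"wx": 0,"wy": 0,"wz": 0,"hand": 1}
  ]
}}

```text
time: 6.0
ee_pos: [547.7, -82.6, 63.9]
tool_rot: [-2.123, -2.316, 0.0]
force: [0.6, -0.1, -0.0]
width: 0.098
```

{"name": "play_rows", "arguments": {
  "series": [
    {"dx": 0.0058,"dy": 0.027,"dz": 0,"wx": 0,"wy": 0,"wz": 0,"hand": 1},
    {"dx": 0.0058,"dy": 0.027,"dz": 0,"wx": 0,"wy": 0,"wz": 0,"hand": 1},
    {"dx": 0.0058,"dy": 0.027,"dz": 0,"wx": 0,"wy": 0,"wz": 0,"hand": 1},
    {"dx": 0.0058,"dy": 0.027,"dz": 0,"wx": 0,"wy": 0,"wz": 0,"hand": 1},
    {"dx": 0,"dy": 0,"dz": 0.02,"wx": 0,"wy": 0,"wz": 0,"hand": 1},
    {"dx": 0,"dy": 0,"dz": 0.017,"wx": 0,"wy": 0,"wz": 0,"hand": 1},
    {"dx": 0,"dy": 0,"dz": 0.012,"wx": 0,"wy": 0,"wz": 0,"hand": 1},
    {"dx": 0,"dy": 0,"dz": 0.0075,"wx": 0,"wy": 0,"wz": 0,"hand": 1}
  ]
}}

```text
time: 6.67
ee_pos: [650.8, -50.5, 5.1]
tool_rot: [-2.121, -2.314, 0.005]
force: [-6.1, 0.3, 30.1]
width: 0.101
```

Run:
```python
from h import *
f=grab_frame("scene"); cv2.imwrite("pics/b.png",cv2.resize(f["color"][160:330,190:430,::-1],None,fx=3,fy=3))
togo(653,-50,6.5,95)
```

```text
t 6.7167 tcp [651.  -50.5   5.5] toolx yaw 95.0 tilt [-0.004 -0.    -1.   ] q7 -0.16 w 0.097 F [-0.6 -0.9 -0.6]
turn wz deg -0.0 rad -0.000
shift now (tool)  [ 0.3  2.1 -1.1]  after turn: dx 0.3 dy 2.1 dz -1.0
```

View pics/b.png

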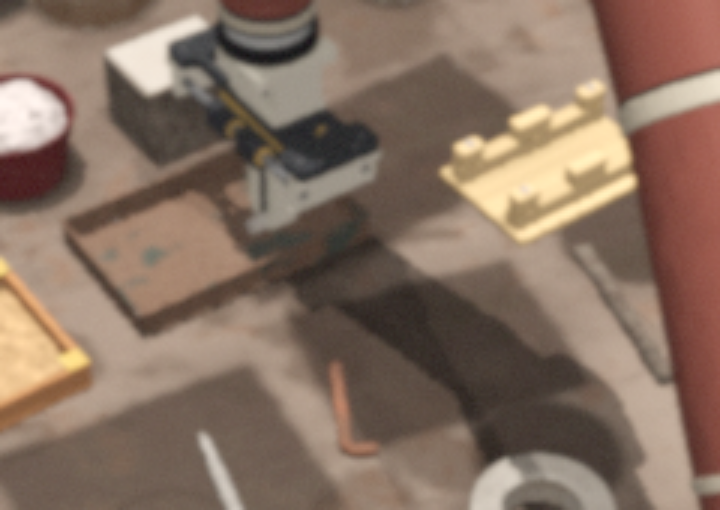

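{"name": "play_rows", "arguments": {
  "series": [
    {"dx": 0,"dy": 0,"dz": 0,"wx": 0,"wy": 0,"wz": 0,"hand": 0.7},
    {"dx": 0,"dy": 0,"dz": 0,"wx": 0,"wy": 0,"wz": 0,"hand": 0.7},
    {"dx": 0,"dy": 0,"dz": 0,"wx": 0,"wy": 0,"wz": 0,"hand": 0.7},
    {"dx": 0,"dy": 0,"dz": -0.01,"wx": 0,"wy": 0,"wz": 0,"hand": 0.7},
    {"dx": 0,"dy": 0,"dz": -0.02,"wx": 0,"wy": 0,"wz": 0,"hand": 0.7},
    {"dx": 0,"dy": 0,"dz": -0.025,"wx": 0,"wy": 0,"wz": 0,"hand": 0.7},
    {"dx": 0,"dy": 0,"dz": -0.02,"wx": 0,"wy": 0,"wz": 0,"hand": 0.7},
    {"dx": 0,"dy": 0,"dz": -0.01,"wx": 0,"wy": 0,"wz": 0,"hand": 0.7}
  ]
}}

```text
time: 7.38
ee_pos: [654.5, -50.2, 96.4]
tool_rot: [2.12, 2.312, 0.007]
force: [0.2, -0.1, -0.2]
width: 0.303
```

Run:
```python
from h import *
togo(414.5,213.5,60,30)
```

```text
t 7.3833 tcp [654.5 -50.2  96.4] toolx yaw 95.0 tilt [ 0.006  0.    -1.   ] q7 -0.12 w 0.303 F [ 0.2 -0.1 -0.2]
turn wz deg 65.0 rad 1.134
shift now (tool)  [ 283.5 -216.4   34.9]  after turn: dx -76.0 dy -348.3 dz 36.4
```

{"name": "play_rows", "arguments": {
  "series": [
    {"dx": 0.0236,"dy": -0.018,"dz": 0,"wx": 0,"wy": 0,"wz": 0,"hand": 0.4},
    {"dx": 0.0236,"dy": -0.018,"dz": 0,"wx": 0,"wy": 0,"wz": 0,"hand": 0.4},
    {"dx": 0.0236,"dy": -0.018,"dz": 0,"wx": 0,"wy": 0,"wz": 0,"hand": 0.4},
    {"dx": 0.0236,"dy": -0.018,"dz": 0,"wx": 0,"wy": 0,"wz": 0,"hand": 0.4},
    {"dx": 0.0236,"dy": -0.018,"dz": 0,"wx": 0,"wy": 0,"wz": 0,"hand": 0.4},
    {"dx": 0.0236,"dy": -0.018,"dz": 0,"wx": 0,"wy": 0,"wz": 0,"hand": 0.4},
    {"dx": 0.0236,"dy": -0.018,"dz": 0,"wx": 0,"wy": 0,"wz": 0,"hand": 0.4},
    {"dx": 0.0236,"dy": -0.018,"dz": 0,"wx": 0,"wy": 0,"wz": 0,"hand": 0.4}
  ]
}}

```text
time: 8.05
ee_pos: [491.6, 126.1, 92.7]
tool_rot: [2.123, 2.315, 0.001]
force: [0.8, 0.8, -0.5]
width: 0.603
```

{"name": "play_rows", "arguments": {
  "series": [
    {"dx": 0.0236,"dy": -0.018,"dz": 0,"wx": 0,"wy": 0,"wz": 0,"hand": 0.4},
    {"dx": 0.0236,"dy": -0.018,"dz": 0,"wx": 0,"wy": 0,"wz": 0,"hand": 0.4},
    {"dx": 0.0236,"dy": -0.018,"dz": 0,"wx": 0,"wy": 0,"wz": 0,"hand": 0.4},
    {"dx": 0.0236,"dy": -0.018,"dz": 0,"wx": 0,"wy": 0,"wz": 0,"hand": 0.4},
    {"dx": 0,"dy": 0,"dz": 0,"wx": 0,"wy": 0,"wz": 0.1134,"hand": 0.4},
    {"dx": 0,"dy": 0,"dz": 0,"wx": 0,"wy": 0,"wz": 0.1134,"hand": 0.4},
    {"dx": 0,"dy": 0,"dz": 0,"wx": 0,"wy": 0,"wz": 0.1134,"hand": 0.4},
    {"dx": 0,"dy": 0,"dz": 0,"wx": 0,"wy": 0,"wz": 0.1134,"hand": 0.4}
  ]
}}

```text
time: 8.72
ee_pos: [412.5, 213.4, 92.7]
tool_rot: [-2.593, -1.773, -0.001]
force: [0.6, -0.2, -0.4]
width: 0.597
```

{"name": "play_rows", "arguments": {
  "series": [
    {"dx": 0,"dy": 0,"dz": 0.005,"wx": 0,"wy": 0,"wz": 0.1134,"hand": 0.4},
    {"dx": 0,"dy": 0,"dz": 0.01,"wx": 0,"wy": 0,"wz": 0.1134,"hand": 0.4},
    {"dx": 0,"dy": 0,"dz": 0.01,"wx": 0,"wy": 0,"wz": 0.1134,"hand": 0.4},
    {"dx": 0,"dy": 0,"dz": 0.01,"wx": 0,"wy": 0,"wz": 0.1134,"hand": 0.4},
    {"dx": 0,"dy": 0,"dz": 0.01,"wx": 0,"wy": 0,"wz": 0.1134,"hand": 0.4},
    {"dx": 0,"dy": 0,"dz": 0.005,"wx": 0,"wy": 0,"wz": 0.1134,"hand": 0.4},
    {"dx": 0,"dy": 0,"dz": 0,"wx": 0,"wy": 0,"wz": 0,"hand": 0.4},
    {"dx": 0,"dy": 0,"dz": 0,"wx": 0,"wy": 0,"wz": 0,"hand": 0.4}
  ]
}}

```text
time: 9.38
ee_pos: [412.6, 213.2, 42.3]
tool_rot: [3.033, 0.818, -0.0]
force: [0.5, -0.8, -0.6]
width: 0.605
```

Run:
```python
from h import *
f=grab_frame("scene"); cv2.imwrite("pics/c.png",cv2.resize(f["color"][170:390,90:400,::-1],None,fx=2.5,fy=2.5))
for s in silhouettes("dowel_pin","scene")[:2]: print("dowel",s["conf"],np.round(rect(f,s["mask"],10),1))
for s in silhouettes("spring","scene")[:2]: print("spring",s["conf"],np.round(rect(f,s["mask"],10),1))
togo(414.5,213.5,4,30)
```

```text
dowel 0.67 [648.2 -45.1  95.3  44.2  14.8]
dowel 0.46 [ 405.4 -343.2   20.9   86.    33.6]
spring 0.53 [414.  214.   30.4  43.5  21.7]
t 9.5333 tcp [413.  213.3  42.8] toolx yaw 30.1 tilt [ 0.001  0.001 -1.   ] q7 -1.52 w 0.601 F [-0.2  0.8 -0. ]
turn wz deg 0.1 rad 0.002
shift now (tool)  [ 1.4  0.5 38.8]  after turn: dx 1.4 dy 0.5 dz 38.8
```

View pics/c.png

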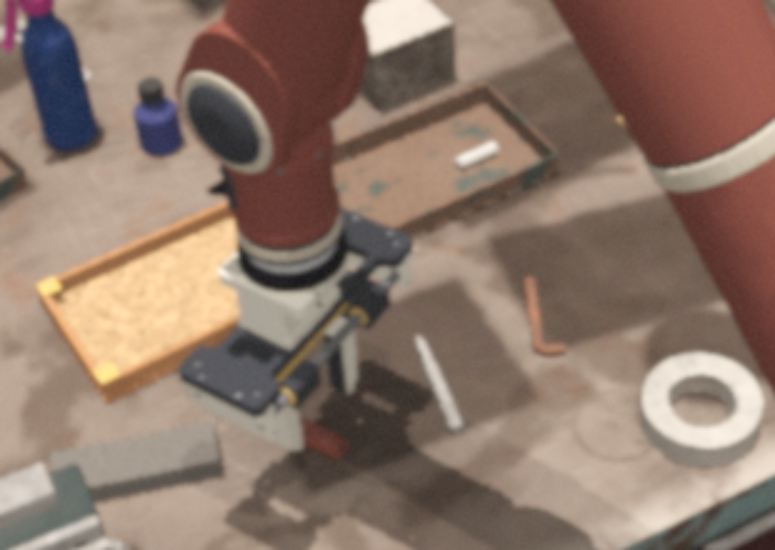

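Dowel lies in the tin tray at crop (477,153). The spring shows between the fingers at (325,440). I'll descend and grip.

{"name": "play_rows", "arguments": {
  "series": [
    {"dx": 0.0012,"dy": 0.0005,"dz": 0.01,"wx": 0,"wy": 0,"wz": 0,"hand": 0.4},
    {"dx": 0,"dy": 0,"dz": 0.012,"wx": 0,"wy": 0,"wz": 0,"hand": 0.4},
    {"dx": 0,"dy": 0,"dz": 0.01,"wx": 0,"wy": 0,"wz": 0,"hand": 0.4},
    {"dx": 0,"dy": 0,"dz": 0.005,"wx": 0,"wy": 0,"wz": 0,"hand": 0.4},
    {"dx": 0,"dy": 0,"dz": 0.001,"wx": 0,"wy": 0,"wz": 0,"hand": 0.4},
    {"dx": 0,"dy": 0,"dz": 0,"wx": 0,"wy": 0,"wz": 0,"hand": 1},
    {"dx": 0,"dy": 0,"dz": 0,"wx": 0,"wy": 0,"wz": 0,"hand": 1},
    {"dx": 0,"dy": 0,"dz": 0,"wx": 0,"wy": 0,"wz": 0,"hand": 1}
  ]
}}

```text
time: 10.2
ee_pos: [414.2, 213.3, 4.5]
tool_rot: [-3.034, -0.814, -0.001]
force: [-0.0, -0.8, 0.4]
width: 0.431
```

{"name": "play_rows", "arguments": {
  "series": [
    {"dx": 0,"dy": 0,"dz": 0,"wx": 0,"wy": 0,"wz": 0,"hand": 1},
    {"dx": 0,"dy": 0,"dz": 0,"wx": 0,"wy": 0,"wz": 0,"hand": 1},
    {"dx": 0,"dy": 0,"dz": -0.005,"wx": 0,"wy": 0,"wz": 0,"hand": 1},
    {"dx": 0,"dy": 0,"dz": -0.01,"wx": 0,"wy": 0,"wz": 0,"hand": 1},
    {"dx": 0,"dy": 0,"dz": -0.015,"wx": 0,"wy": 0,"wz": 0,"hand": 1},
    {"dx": 0,"dy": 0,"dz": -0.02,"wx": 0,"wy": 0,"wz": 0,"hand": 1},
    {"dx": 0,"dy": 0,"dz": -0.02,"wx": 0,"wy": 0,"wz": 0,"hand": 1},
    {"dx": 0,"dy": 0,"dz": -0.01,"wx": 0,"wy": 0,"wz": 0,"hand": 1}
  ]
}}

```text
time: 10.87
ee_pos: [415.0, 213.7, 87.1]
tool_rot: [-3.033, -0.813, -0.006]
force: [0.7, -0.1, -0.1]
width: 0.001
```

Run:
```python
from h import *
togo(650,40,9,95)
```

```text
t 10.8667 tcp [415.  213.7  87.1] toolx yaw 30.0 tilt [ 0.004  0.002 -1.   ] q7 -1.52 w 0.001 F [ 0.7 -0.1 -0.1]
turn wz deg -65.0 rad -1.134
shift now (tool)  [116.4 267.9  78.6]  after turn: dx -193.5 dy 219.0 dz 78.1
```

Run:
```python
from h import *
for n in ("top","scene"):
    f=grab_frame(n)
    if n=="scene": cv2.imwrite("pics/d.png",cv2.resize(f["color"][250:400,90:290,::-1],None,fx=3,fy=3))
    for s in silhouettes("spring",n)[:3]: print("spring",n,round(s["conf"],2),np.round(rect(f,s["mask"],10),1))
togo(414.5,213.5,30,30)
```

```text
spring scene 0.5 [416.1 215.2  30.4  39.4  19.8]
t 11.0667 tcp [413.9 213.2  84.6] toolx yaw 30.0 tilt [ 0.001  0.    -1.   ] q7 -1.52 w 0.004 F [ 0.2 -0.3  0.4]
turn wz deg 0.0 rad 0.000
shift now (tool)  [ 0.6  0.  54.6]  after turn: dx 0.7 dy 0.0 dz 54.6
```

View pics/d.png

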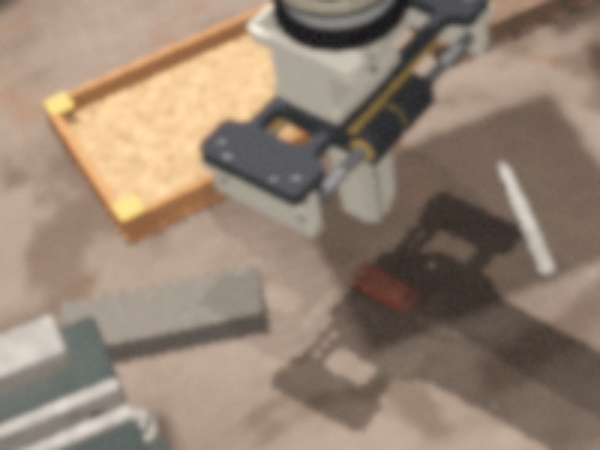

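The spring lies undisturbed at crop (385,287): I lifted before the fingers had closed. Going down again with more time to close.

{"name": "play_rows", "arguments": {
  "series": [
    {"dx": 0.001,"dy": 0,"dz": 0.005,"wx": 0,"wy": 0,"wz": 0,"hand": 0.5},
    {"dx": 0,"dy": 0,"dz": 0.01,"wx": 0,"wy": 0,"wz": 0,"hand": 0.5},
    {"dx": 0,"dy": 0,"dz": 0.015,"wx": 0,"wy": 0,"wz": 0,"hand": 0.5},
    {"dx": 0,"dy": 0,"dz": 0.015,"wx": 0,"wy": 0,"wz": 0,"hand": 0.5},
    {"dx": 0,"dy": 0,"dz": 0.015,"wx": 0,"wy": 0,"wz": 0,"hand": 0.5},
    {"dx": 0,"dy": 0,"dz": 0.012,"wx": 0,"wy": 0,"wz": 0,"hand": 0.5},
    {"dx": 0,"dy": 0,"dz": 0.007,"wx": 0,"wy": 0,"wz": 0,"hand": 0.5},
    {"dx": 0,"dy": 0,"dz": 0.002,"wx": 0,"wy": 0,"wz": 0,"hand": 0.5}
  ]
}}

```text
time: 11.73
ee_pos: [413.6, 213.0, 1.2]
tool_rot: [3.034, 0.813, -0.006]
force: [-0.3, -0.1, -0.8]
width: 0.487
```

{"name": "play_rows", "arguments": {
  "series": [
    {"dx": 0,"dy": 0,"dz": 0,"wx": 0,"wy": 0,"wz": 0,"hand": 1},
    {"dx": 0,"dy": 0,"dz": 0,"wx": 0,"wy": 0,"wz": 0,"hand": 1},
    {"dx": 0,"dy": 0,"dz": 0,"wx": 0,"wy": 0,"wz": 0,"hand": 1},
    {"dx": 0,"dy": 0,"dz": 0,"wx": 0,"wy": 0,"wz": 0,"hand": 1},
    {"dx": 0,"dy": 0,"dz": 0,"wx": 0,"wy": 0,"wz": 0,"hand": 1},
    {"dx": 0,"dy": 0,"dz": 0,"wx": 0,"wy": 0,"wz": 0,"hand": 1},
    {"dx": 0,"dy": 0,"dz": 0,"wx": 0,"wy": 0,"wz": 0,"hand": 1},
    {"dx": 0,"dy": 0,"dz": 0,"wx": 0,"wy": 0,"wz": 0,"hand": 1}
  ]
}}

```text
time: 12.4
ee_pos: [415.1, 213.8, 3.7]
tool_rot: [-3.034, -0.813, -0.002]
force: [-1.3, -0.2, 4.5]
width: 0.146
```

{"name": "play_rows", "arguments": {
  "series": [
    {"dx": 0,"dy": 0,"dz": -0.005,"wx": 0,"wy": 0,"wz": 0,"hand": 1},
    {"dx": 0,"dy": 0,"dz": -0.015,"wx": 0,"wy": 0,"wz": 0,"hand": 1},
    {"dx": 0,"dy": 0,"dz": -0.015,"wx": 0,"wy": 0,"wz": -0.1134,"hand": 1},
    {"dx": 0,"dy": 0,"dz": -0.015,"wx": 0,"wy": 0,"wz": -0.1134,"hand": 1},
    {"dx": 0,"dy": 0,"dz": -0.015,"wx": 0,"wy": 0,"wz": -0.1134,"hand": 1},
    {"dx": 0,"dy": 0,"dz": -0.005,"wx": 0,"wy": 0,"wz": -0.1134,"hand": 1},
    {"dx": 0,"dy": 0,"dz": 0,"wx": 0,"wy": 0,"wz": -0.1134,"hand": 1},
    {"dx": 0,"dy": 0,"dz": 0,"wx": 0,"wy": 0,"wz": -0.1134,"hand": 1}
  ]
}}

```text
time: 13.07
ee_pos: [415.0, 213.6, 74.0]
tool_rot: [2.584, 1.786, 0.002]
force: [-0.2, -0.0, -0.4]
width: 0.15
```

{"name": "play_rows", "arguments": {
  "series": [
    {"dx": 0,"dy": 0,"dz": 0,"wx": 0,"wy": 0,"wz": -0.1134,"hand": 1},
    {"dx": 0,"dy": 0,"dz": 0,"wx": 0,"wy": 0,"wz": -0.1134,"hand": 1},
    {"dx": 0,"dy": 0,"dz": 0,"wx": 0,"wy": 0,"wz": -0.1134,"hand": 1},
    {"dx": 0,"dy": 0,"dz": 0,"wx": 0,"wy": 0,"wz": -0.1134,"hand": 1},
    {"dx": -0.0194,"dy": 0.0219,"dz": 0,"wx": 0,"wy": 0,"wz": 0,"hand": 1},
    {"dx": -0.0194,"dy": 0.0219,"dz": 0,"wx": 0,"wy": 0,"wz": 0,"hand": 1},
    {"dx": -0.0194,"dy": 0.0219,"dz": 0,"wx": 0,"wy": 0,"wz": 0,"hand": 1},
    {"dx": -0.0194,"dy": 0.0219,"dz": 0,"wx": 0,"wy": 0,"wz": 0,"hand": 1}
  ]
}}

```text
time: 13.73
ee_pos: [509.5, 142.9, 73.3]
tool_rot: [-2.122, -2.316, 0.001]
force: [0.5, 0.4, 0.4]
width: 0.146
```

{"name": "play_rows", "arguments": {
  "series": [
    {"dx": -0.0194,"dy": 0.0219,"dz": 0,"wx": 0,"wy": 0,"wz": 0,"hand": 1},
    {"dx": -0.0194,"dy": 0.0219,"dz": 0,"wx": 0,"wy": 0,"wz": 0,"hand": 1},
    {"dx": -0.0194,"dy": 0.0219,"dz": 0,"wx": 0,"wy": 0,"wz": 0,"hand": 1},
    {"dx": -0.0194,"dy": 0.0219,"dz": 0,"wx": 0,"wy": 0,"wz": 0,"hand": 1},
    {"dx": -0.0194,"dy": 0.0219,"dz": 0,"wx": 0,"wy": 0,"wz": 0,"hand": 1},
    {"dx": -0.0194,"dy": 0.0219,"dz": 0,"wx": 0,"wy": 0,"wz": 0,"hand": 1},
    {"dx": 0,"dy": 0,"dz": 0,"wx": 0,"wy": 0,"wz": 0,"hand": 1},
    {"dx": 0,"dy": 0,"dz": 0,"wx": 0,"wy": 0,"wz": 0,"hand": 1}
  ]
}}

```text
time: 14.4
ee_pos: [650.3, 37.0, 72.5]
tool_rot: [2.127, 2.312, -0.002]
force: [0.0, 0.4, -0.2]
width: 0.143
```

Run:
```python
from h import *
togo(650,40,6.5,95)
```

```text
t 14.4 tcp [650.3  37.   72.5] toolx yaw 94.8 tilt [-0.001 -0.001 -1.   ] q7 -0.28 w 0.143 F [ 0.   0.4 -0.2]
turn wz deg -0.2 rad -0.004
shift now (tool)  [ 3.  0. 66.]  after turn: dx 3.0 dy -0.0 dz 66.0
```

{"name": "play_rows", "arguments": {
  "series": [
    {"dx": 0.003,"dy": 0,"dz": 0.015,"wx": 0,"wy": 0,"wz": 0,"hand": 1},
    {"dx": 0,"dy": 0,"dz": 0.018,"wx": 0,"wy": 0,"wz": 0,"hand": 1},
    {"dx": 0,"dy": 0,"dz": 0.015,"wx": 0,"wy": 0,"wz": 0,"hand": 1},
    {"dx": 0,"dy": 0,"dz": 0.009,"wx": 0,"wy": 0,"wz": 0,"hand": 1},
    {"dx": 0,"dy": 0,"dz": 0.005,"wx": 0,"wy": 0,"wz": 0,"hand": 1},
    {"dx": 0,"dy": 0,"dz": 0.0025,"wx": 0,"wy": 0,"wz": 0,"hand": 1},
    {"dx": 0,"dy": 0,"dz": 0.001,"wx": 0,"wy": 0,"wz": 0,"hand": 1},
    {"dx": 0,"dy": 0,"dz": 0,"wx": 0,"wy": 0,"wz": 0,"hand": 1}
  ]
}}

```text
time: 15.07
ee_pos: [649.9, 42.8, 8.3]
tool_rot: [2.122, 2.316, 0.001]
force: [0.3, 1.0, -0.6]
width: 0.151
```

{"name": "play_rows", "arguments": {
  "series": [
    {"dx": 0,"dy": 0,"dz": 0,"wx": 0,"wy": 0,"wz": 0,"hand": 0.65},
    {"dx": 0,"dy": 0,"dz": 0,"wx": 0,"wy": 0,"wz": 0,"hand": 0.65},
    {"dx": 0,"dy": 0,"dz": 0,"wx": 0,"wy": 0,"wz": 0,"hand": 0.65},
    {"dx": 0,"dy": 0,"dz": 0,"wx": 0,"wy": 0,"wz": 0,"hand": 0.65},
    {"dx": 0,"dy": 0,"dz": -0.015,"wx": 0,"wy": 0,"wz": 0,"hand": 0.65},
    {"dx": 0,"dy": 0,"dz": -0.03,"wx": 0,"wy": 0,"wz": 0,"hand": 0.65},
    {"dx": 0,"dy": 0,"dz": -0.03,"wx": 0,"wy": 0,"wz": 0,"hand": 0.65},
    {"dx": 0,"dy": 0,"dz": -0.015,"wx": 0,"wy": 0,"wz": 0,"hand": 0.65}
  ]
}}

```text
time: 15.73
ee_pos: [651.5, 43.0, 101.5]
tool_rot: [2.121, 2.313, 0.007]
force: [0.7, 0.0, 0.1]
width: 0.349
```

Run:
```python
from h import *
togo(424,-338.5,20,18.2)
```

```text
t 15.7333 tcp [651.5  43.  101.5] toolx yaw 95.0 tilt [ 0.006  0.001 -1.   ] q7 -0.27 w 0.349 F [0.7 0.  0.1]
turn wz deg 76.8 rad 1.340
shift now (tool)  [-360.3 -260.2   79.8]  after turn: dx -335.3 dy 291.3 dz 81.5
```

{"name": "play_rows", "arguments": {
  "series": [
    {"dx": -0.0225,"dy": -0.01625,"dz": 0,"wx": 0,"wy": 0,"wz": 0,"hand": 0.5},
    {"dx": -0.0225,"dy": -0.01625,"dz": 0,"wx": 0,"wy": 0,"wz": 0,"hand": 0.5},
    {"dx": -0.0225,"dy": -0.01625,"dz": 0,"wx": 0,"wy": 0,"wz": 0,"hand": 0.5},
    {"dx": -0.0225,"dy": -0.01625,"dz": 0,"wx": 0,"wy": 0,"wz": 0,"hand": 0.5},
    {"dx": -0.0225,"dy": -0.01625,"dz": 0,"wx": 0,"wy": 0,"wz": 0,"hand": 0.5},
    {"dx": -0.0225,"dy": -0.01625,"dz": 0,"wx": 0,"wy": 0,"wz": 0,"hand": 0.5},
    {"dx": -0.0225,"dy": -0.01625,"dz": 0,"wx": 0,"wy": 0,"wz": 0,"hand": 0.5},
    {"dx": -0.0225,"dy": -0.01625,"dz": 0,"wx": 0,"wy": 0,"wz": 0,"hand": 0.5}
  ]
}}

```text
time: 16.4
ee_pos: [535.1, -149.3, 98.0]
tool_rot: [2.122, 2.316, 0.0]
force: [0.2, -0.4, 0.5]
width: 0.502
```

{"name": "play_rows", "arguments": {
  "series": [
    {"dx": -0.0225,"dy": -0.01625,"dz": 0,"wx": 0,"wy": 0,"wz": 0,"hand": 0.5},
    {"dx": -0.0225,"dy": -0.01625,"dz": 0,"wx": 0,"wy": 0,"wz": 0,"hand": 0.5},
    {"dx": -0.0225,"dy": -0.01625,"dz": 0,"wx": 0,"wy": 0,"wz": 0,"hand": 0.5},
    {"dx": -0.0225,"dy": -0.01625,"dz": 0,"wx": 0,"wy": 0,"wz": 0,"hand": 0.5},
    {"dx": -0.0225,"dy": -0.01625,"dz": 0,"wx": 0,"wy": 0,"wz": 0,"hand": 0.5},
    {"dx": -0.0225,"dy": -0.01625,"dz": 0,"wx": 0,"wy": 0,"wz": 0,"hand": 0.5},
    {"dx": -0.0225,"dy": -0.01625,"dz": 0,"wx": 0,"wy": 0,"wz": 0,"hand": 0.5},
    {"dx": -0.0225,"dy": -0.01625,"dz": 0,"wx": 0,"wy": 0,"wz": 0,"hand": 0.5}
  ]
}}

```text
time: 17.07
ee_pos: [421.2, -340.0, 98.0]
tool_rot: [2.122, 2.315, 0.0]
force: [-0.8, -0.8, -0.1]
width: 0.498
```

{"name": "play_rows", "arguments": {
  "series": [
    {"dx": 0,"dy": 0,"dz": 0,"wx": 0,"wy": 0,"wz": 0.1117,"hand": 0.5},
    {"dx": 0,"dy": 0,"dz": 0,"wx": 0,"wy": 0,"wz": 0.1117,"hand": 0.5},
    {"dx": 0,"dy": 0,"dz": 0,"wx": 0,"wy": 0,"wz": 0.1117,"hand": 0.5},
    {"dx": 0,"dy": 0,"dz": 0,"wx": 0,"wy": 0,"wz": 0.1117,"hand": 0.5},
    {"dx": 0,"dy": 0,"dz": 0,"wx": 0,"wy": 0,"wz": 0.1117,"hand": 0.5},
    {"dx": 0,"dy": 0,"dz": 0,"wx": 0,"wy": 0,"wz": 0.1117,"hand": 0.5},
    {"dx": 0,"dy": 0,"dz": 0,"wx": 0,"wy": 0,"wz": 0.1117,"hand": 0.5},
    {"dx": 0,"dy": 0,"dz": 0,"wx": 0,"wy": 0,"wz": 0.1117,"hand": 0.5}
  ]
}}

```text
time: 17.73
ee_pos: [422.1, -338.8, 98.0]
tool_rot: [2.918, 1.163, 0.001]
force: [-0.1, -0.5, 0.7]
width: 0.505
```

{"name": "play_rows", "arguments": {
  "series": [
    {"dx": 0,"dy": 0,"dz": 0.005,"wx": 0,"wy": 0,"wz": 0.1117,"hand": 0.5},
    {"dx": 0,"dy": 0,"dz": 0.01,"wx": 0,"wy": 0,"wz": 0.1117,"hand": 0.5},
    {"dx": 0,"dy": 0,"dz": 0.01,"wx": 0,"wy": 0,"wz": 0.1117,"hand": 0.5},
    {"dx": 0,"dy": 0,"dz": 0.01,"wx": 0,"wy": 0,"wz": 0.1117,"hand": 0.5},
    {"dx": 0,"dy": 0,"dz": 0.01,"wx": 0,"wy": 0,"wz": 0,"hand": 0.5},
    {"dx": 0,"dy": 0,"dz": 0.005,"wx": 0,"wy": 0,"wz": 0,"hand": 0.5},
    {"dx": 0,"dy": 0,"dz": 0,"wx": 0,"wy": 0,"wz": 0,"hand": 0.5},
    {"dx": 0,"dy": 0,"dz": 0,"wx": 0,"wy": 0,"wz": 0,"hand": 0.5}
  ]
}}

```text
time: 18.4
ee_pos: [421.9, -338.8, 47.6]
tool_rot: [-3.101, -0.499, -0.0]
force: [-1.0, -0.0, -0.2]
width: 0.496
```

Run:
```python
from h import *
f=grab_frame("scene"); cv2.imwrite("pics/e.png",cv2.resize(f["color"][170:330,210:530,::-1],None,fx=2.5,fy=2.5))
for t in ("spring","dowel_pin","parallel_strip"):
    for s in silhouettes(t,"scene")[:2]: print(t,round(s["conf"],2),np.round(rect(f,s["mask"],10),1))
togo(424,-338.5,4,18.2)
```

```text
spring 0.42 [651.2  44.   97.   42.   24.1]
dowel_pin 0.4 [648.6 -47.   98.5  44.7  15.7]
parallel_strip 0.8 [ 432.4 -335.6   16.3  110.1   33.9]
t 18.6 tcp [ 422.2 -339.1   48.2] toolx yaw 18.2 tilt [ 0.001 -0.    -1.   ] q7 -0.64 w 0.498 F [-0.  -1.   0.4]
turn wz deg 0.0 rad 0.000
shift now (tool)  [ 1.9 -0.1 44.2]  after turn: dx 1.9 dy -0.0 dz 44.2
```

View pics/e.png

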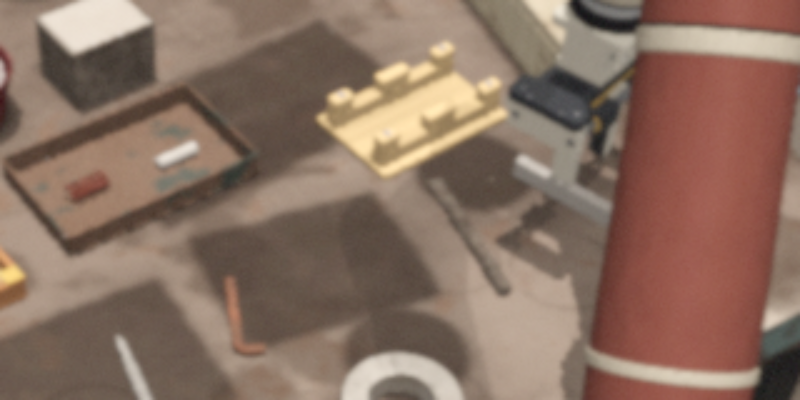

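Spring (87,186) and dowel (177,153) both lie in the tin tray, and the gripper is over the strip (540,180). Gripping it now.

{"name": "play_rows", "arguments": {
  "newtons": 45,
  "series": [
    {"dx": 0.0015,"dy": 0,"dz": 0.01,"wx": 0,"wy": 0,"wz": 0,"hand": 0.5},
    {"dx": 0,"dy": 0,"dz": 0.012,"wx": 0,"wy": 0,"wz": 0,"hand": 0.5},
    {"dx": 0,"dy": 0,"dz": 0.01,"wx": 0,"wy": 0,"wz": 0,"hand": 0.5},
    {"dx": 0,"dy": 0,"dz": 0.007,"wx": 0,"wy": 0,"wz": 0,"hand": 0.5},
    {"dx": 0,"dy": 0,"dz": 0.004,"wx": 0,"wy": 0,"wz": 0,"hand": 0.5},
    {"dx": 0,"dy": 0,"dz": 0,"wx": 0,"wy": 0,"wz": 0,"hand": 1},
    {"dx": 0,"dy": 0,"dz": 0,"wx": 0,"wy": 0,"wz": 0,"hand": 1},
    {"dx": 0,"dy": 0,"dz": 0,"wx": 0,"wy": 0,"wz": 0,"hand": 1}
  ]
}}

```text
time: 19.27
ee_pos: [423.6, -338.6, 5.0]
tool_rot: [3.102, 0.496, 0.001]
force: [0.0, -1.2, 0.2]
width: 0.331
```

{"name": "play_rows", "arguments": {
  "series": [
    {"dx": 0,"dy": 0,"dz": 0,"wx": 0,"wy": 0,"wz": 0,"hand": 1},
    {"dx": 0,"dy": 0,"dz": 0,"wx": 0,"wy": 0,"wz": 0,"hand": 1},
    {"dx": 0,"dy": 0,"dz": 0,"wx": 0,"wy": 0,"wz": 0,"hand": 1},
    {"dx": 0,"dy": 0,"dz": 0,"wx": 0,"wy": 0,"wz": 0,"hand": 1},
    {"dx": 0,"dy": 0,"dz": 0,"wx": 0,"wy": 0,"wz": 0,"hand": 1},
    {"dx": 0,"dy": 0,"dz": 0,"wx": 0,"wy": 0,"wz": 0,"hand": 1},
    {"dx": 0,"dy": 0,"dz": 0,"wx": 0,"wy": 0,"wz": 0,"hand": 1},
    {"dx": 0,"dy": 0,"dz": 0,"wx": 0,"wy": 0,"wz": 0,"hand": 1}
  ]
}}

```text
time: 19.93
ee_pos: [423.6, -338.6, 5.0]
tool_rot: [3.102, 0.496, 0.001]
force: [-0.7, 0.5, 2.9]
width: 0.116
```

Run:
```python
from h import *
togo(611,251,60,95.8)
```

```text
t 19.9333 tcp [ 423.6 -338.6    5. ] toolx yaw 18.2 tilt [ 0.001 -0.    -1.   ] q7 -0.64 w 0.116 F [-0.7  0.5  2.9]
turn wz deg -77.6 rad -1.355
shift now (tool)  [ 362.1 -501.6  -55.1]  after turn: dx 567.6 dy 246.1 dz -55.0
```

{"name": "play_rows", "arguments": {
  "series": [
    {"dx": 0,"dy": 0,"dz": -0.005,"wx": 0,"wy": 0,"wz": 0,"hand": 1},
    {"dx": 0,"dy": 0,"dz": -0.015,"wx": 0,"wy": 0,"wz": 0,"hand": 1},
    {"dx": 0,"dy": 0,"dz": -0.02,"wx": 0,"wy": 0,"wz": 0,"hand": 1},
    {"dx": 0,"dy": 0,"dz": -0.02,"wx": 0,"wy": 0,"wz": 0,"hand": 1},
    {"dx": 0,"dy": 0,"dz": -0.02,"wx": 0,"wy": 0,"wz": -0.08,"hand": 1},
    {"dx": 0,"dy": 0,"dz": -0.01,"wx": 0,"wy": 0,"wz": -0.095,"hand": 1},
    {"dx": 0,"dy": 0,"dz": 0,"wx": 0,"wy": 0,"wz": -0.11,"hand": 1},
    {"dx": 0,"dy": 0,"dz": 0,"wx": 0,"wy": 0,"wz": -0.11,"hand": 1}
  ]
}}

```text
time: 20.6
ee_pos: [423.2, -338.1, 95.3]
tool_rot: [2.941, 1.104, 0.0]
force: [0.3, -0.5, -1.1]
width: 0.114
```

{"name": "play_rows", "arguments": {
  "series": [
    {"dx": 0,"dy": 0,"dz": 0,"wx": 0,"wy": 0,"wz": -0.12,"hand": 1},
    {"dx": 0,"dy": 0,"dz": 0,"wx": 0,"wy": 0,"wz": -0.12,"hand": 1},
    {"dx": 0,"dy": 0,"dz": 0,"wx": 0,"wy": 0,"wz": -0.12,"hand": 1},
    {"dx": 0,"dy": 0,"dz": 0,"wx": 0,"wy": 0,"wz": -0.12,"hand": 1},
    {"dx": 0,"dy": 0,"dz": 0,"wx": 0,"wy": 0,"wz": -0.12,"hand": 1},
    {"dx": 0,"dy": 0,"dz": 0,"wx": 0,"wy": 0,"wz": -0.12,"hand": 1},
    {"dx": 0,"dy": 0,"dz": 0,"wx": 0,"wy": 0,"wz": -0.12,"hand": 1},
    {"dx": 0,"dy": 0,"dz": 0,"wx": 0,"wy": 0,"wz": -0.12,"hand": 1}
  ]
}}

```text
time: 21.27
ee_pos: [422.4, -338.0, 94.2]
tool_rot: [-2.098, -2.336, 0.001]
force: [-0.9, 0.3, -2.0]
width: 0.113
```

Run:
```python
from h import *
togo(614,252,60,95.8)
```

```text
t 21.2667 tcp [ 422.4 -338.    94.2] toolx yaw 96.2 tilt [-0.002  0.001 -1.   ] q7 0.38 w 0.113 F [-0.9  0.3 -2. ]
turn wz deg 0.4 rad 0.006
shift now (tool)  [566.  253.8  34.4]  after turn: dx 567.6 dy 250.2 dz 34.2
```

{"name": "play_rows", "arguments": {
  "series": [
    {"dx": 0.0283,"dy": 0.0127,"dz": 0,"wx": 0,"wy": 0,"wz": 0,"hand": 1},
    {"dx": 0.0283,"dy": 0.0127,"dz": 0,"wx": 0,"wy": 0,"wz": 0,"hand": 1},
    {"dx": 0.0283,"dy": 0.0127,"dz": 0,"wx": 0,"wy": 0,"wz": 0,"hand": 1},
    {"dx": 0.0283,"dy": 0.0127,"dz": 0,"wx": 0,"wy": 0,"wz": 0,"hand": 1},
    {"dx": 0.0283,"dy": 0.0127,"dz": 0,"wx": 0,"wy": 0,"wz": 0,"hand": 1},
    {"dx": 0.0283,"dy": 0.0127,"dz": 0,"wx": 0,"wy": 0,"wz": 0,"hand": 1},
    {"dx": 0.0283,"dy": 0.0127,"dz": 0,"wx": 0,"wy": 0,"wz": 0,"hand": 1},
    {"dx": 0.0283,"dy": 0.0127,"dz": 0,"wx": 0,"wy": 0,"wz": 0,"hand": 1}
  ]
}}

```text
time: 21.93
ee_pos: [500.8, -101.4, 94.3]
tool_rot: [-2.105, -2.33, 0.002]
force: [0.2, 0.0, -2.0]
width: 0.118
```

{"name": "play_rows", "arguments": {
  "series": [
    {"dx": 0.0283,"dy": 0.0127,"dz": 0,"wx": 0,"wy": 0,"wz": 0,"hand": 1},
    {"dx": 0.0283,"dy": 0.0127,"dz": 0,"wx": 0,"wy": 0,"wz": 0,"hand": 1},
    {"dx": 0.0283,"dy": 0.0127,"dz": 0,"wx": 0,"wy": 0,"wz": 0,"hand": 1},
    {"dx": 0.0283,"dy": 0.0127,"dz": 0,"wx": 0,"wy": 0,"wz": 0,"hand": 1},
    {"dx": 0.0283,"dy": 0.0127,"dz": 0,"wx": 0,"wy": 0,"wz": 0,"hand": 1},
    {"dx": 0.0283,"dy": 0.0127,"dz": 0,"wx": 0,"wy": 0,"wz": 0,"hand": 1},
    {"dx": 0.0283,"dy": 0.0127,"dz": 0,"wx": 0,"wy": 0,"wz": 0,"hand": 1},
    {"dx": 0.0283,"dy": 0.0127,"dz": 0,"wx": 0,"wy": 0,"wz": 0,"hand": 1}
  ]
}}

```text
time: 22.6
ee_pos: [578.9, 133.8, 94.1]
tool_rot: [-2.105, -2.331, 0.003]
force: [-0.1, -1.0, -1.9]
width: 0.114
```

{"name": "play_rows", "arguments": {
  "series": [
    {"dx": 0.0283,"dy": 0.0127,"dz": 0,"wx": 0,"wy": 0,"wz": 0,"hand": 1},
    {"dx": 0.0283,"dy": 0.0127,"dz": 0,"wx": 0,"wy": 0,"wz": 0,"hand": 1},
    {"dx": 0.0283,"dy": 0.0127,"dz": 0,"wx": 0,"wy": 0,"wz": 0,"hand": 1},
    {"dx": 0.0283,"dy": 0.0127,"dz": 0,"wx": 0,"wy": 0,"wz": 0,"hand": 1},
    {"dx": 0,"dy": 0,"dz": 0.01,"wx": 0,"wy": 0,"wz": 0,"hand": 1},
    {"dx": 0,"dy": 0,"dz": 0.015,"wx": 0,"wy": 0,"wz": 0,"hand": 1},
    {"dx": 0,"dy": 0,"dz": 0.01,"wx": 0,"wy": 0,"wz": 0,"hand": 1},
    {"dx": 0,"dy": 0,"dz": 0,"wx": 0,"wy": 0,"wz": 0,"hand": 1}
  ]
}}

```text
time: 23.27
ee_pos: [616.1, 248.5, 56.2]
tool_rot: [-2.104, -2.33, 0.012]
force: [-0.6, -1.1, -2.2]
width: 0.111
```

Run:
```python
from h import *
f=grab_frame("scene"); cv2.imwrite("pics/f.png",cv2.resize(f["color"][190:340,80:320,::-1],None,fx=3,fy=3))
togo(614,252,13.5,95.8)
```

```text
t 23.3167 tcp [617.  248.8  57.6] toolx yaw 95.8 tilt [-0.004 -0.003 -1.   ] q7 -0.57 w 0.113 F [-0.7  0.  -0.7]
turn wz deg -0.0 rad -0.000
shift now (tool)  [ 3.5 -2.5 44.1]  after turn: dx 3.4 dy -2.7 dz 44.1
```

View pics/f.png

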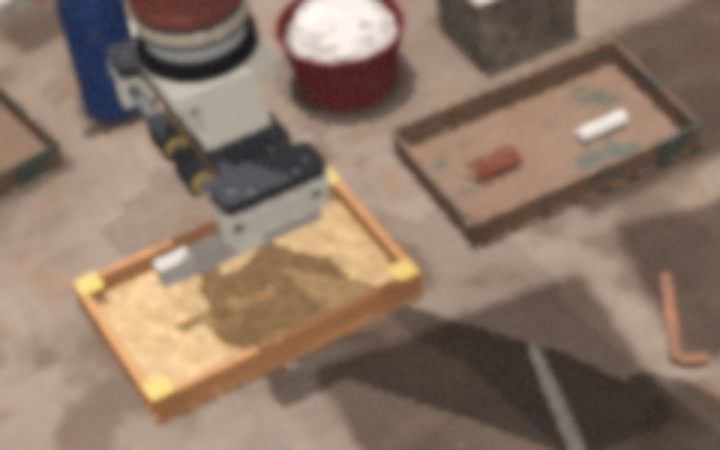

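{"name": "play_rows", "arguments": {
  "series": [
    {"dx": 0.003,"dy": -0.002,"dz": 0.008,"wx": 0,"wy": 0,"wz": 0,"hand": 1},
    {"dx": 0,"dy": 0,"dz": 0.012,"wx": 0,"wy": 0,"wz": 0,"hand": 1},
    {"dx": 0,"dy": 0,"dz": 0.01,"wx": 0,"wy": 0,"wz": 0,"hand": 1},
    {"dx": 0,"dy": 0,"dz": 0.007,"wx": 0,"wy": 0,"wz": 0,"hand": 1},
    {"dx": 0,"dy": 0,"dz": 0.004,"wx": 0,"wy": 0,"wz": 0,"hand": 1},
    {"dx": 0,"dy": 0,"dz": 0.002,"wx": 0,"wy": 0,"wz": 0,"hand": 1},
    {"dx": 0,"dy": 0,"dz": 0.001,"wx": 0,"wy": 0,"wz": 0,"hand": 1},
    {"dx": 0,"dy": 0,"dz": 0,"wx": 0,"wy": 0,"wz": 0,"hand": 1}
  ]
}}

```text
time: 23.98
ee_pos: [616.4, 253.4, 15.7]
tool_rot: [2.106, 2.331, 0.0]
force: [0.7, 0.0, -0.7]
width: 0.112
```

{"name": "play_rows", "arguments": {
  "series": [
    {"dx": 0,"dy": 0,"dz": 0.0015,"wx": 0,"wy": 0,"wz": 0,"hand": 1},
    {"dx": 0,"dy": 0,"dz": 0.001,"wx": 0,"wy": 0,"wz": 0,"hand": 1},
    {"dx": 0,"dy": 0,"dz": 0,"wx": 0,"wy": 0,"wz": 0,"hand": 1},
    {"dx": 0,"dy": 0,"dz": 0,"wx": 0,"wy": 0,"wz": 0,"hand": 0.65},
    {"dx": 0,"dy": 0,"dz": 0,"wx": 0,"wy": 0,"wz": 0,"hand": 0.65},
    {"dx": 0,"dy": 0,"dz": 0,"wx": 0,"wy": 0,"wz": 0,"hand": 0.65},
    {"dx": 0,"dy": 0,"dz": 0,"wx": 0,"wy": 0,"wz": 0,"hand": 0.65},
    {"dx": 0,"dy": 0,"dz": 0,"wx": 0,"wy": 0,"wz": 0,"hand": 0.65}
  ]
}}

```text
time: 24.65
ee_pos: [616.5, 253.4, 13.5]
tool_rot: [2.106, 2.331, 0.001]
force: [0.2, -0.3, -0.3]
width: 0.342
```

{"name": "play_rows", "arguments": {
  "series": [
    {"dx": 0,"dy": 0,"dz": -0.005,"wx": 0,"wy": 0,"wz": 0,"hand": 0.65},
    {"dx": 0,"dy": 0,"dz": -0.01,"wx": 0,"wy": 0,"wz": 0,"hand": 0.65},
    {"dx": 0,"dy": 0,"dz": -0.015,"wx": 0,"wy": 0,"wz": 0,"hand": 0.65},
    {"dx": 0,"dy": 0,"dz": -0.02,"wx": 0,"wy": 0,"wz": 0,"hand": 0.65},
    {"dx": 0,"dy": 0,"dz": -0.02,"wx": 0,"wy": 0,"wz": 0,"hand": 0.65},
    {"dx": 0,"dy": 0,"dz": -0.015,"wx": 0,"wy": 0,"wz": 0,"hand": 0.65},
    {"dx": 0,"dy": 0,"dz": 0,"wx": 0,"wy": 0,"wz": 0,"hand": 0.65},
    {"dx": 0,"dy": 0,"dz": 0,"wx": 0,"wy": 0,"wz": 0,"hand": 0.65}
  ]
}}

```text
time: 25.32
ee_pos: [616.9, 253.7, 99.7]
tool_rot: [2.105, 2.331, 0.004]
force: [-0.5, -0.5, -1.4]
width: 0.348
```

Run:
```python
from h import *
for n in ("top","scene"):
    f=grab_frame(n)
    for t in ("tool_rack","cold_chisel","centre_punch"):
        for s in silhouettes(t,n)[:1]: print(n,t,round(s["conf"],2),np.round(rect(f,s["mask"],6 if t[0]=="c" else 24),1))
togo(431,-226,20,169.9)
```

```text
top tool_rack 0.87 [ 589.6 -275.7   95.7  159.   104. ]
top cold_chisel 0.73 [ 432.5 -228.6  169.8  150.4   14.1]
top centre_punch 0.58 [424.5 105.1 172.3 101.9  11.8]
scene tool_rack 0.65 [ 584.4 -188.8  168.   105.3   29.6]
scene centre_punch 0.51 [422.4 107.8 173.8  98.1  12.1]
t 25.7167 tcp [615.9 253.1  97.4] toolx yaw 95.8 tilt [-0.001 -0.    -1.   ] q7 -0.56 w 0.349 F [0.1 0.1 0.7]
turn wz deg -74.1 rad -1.293
shift now (tool)  [-457.9 -232.5   77.8]  after turn: dx 98.0 dy -504.1 dz 77.4
```

{"name": "play_rows", "arguments": {
  "series": [
    {"dx": -0.0287,"dy": -0.0145,"dz": 0,"wx": 0,"wy": 0,"wz": 0,"hand": 0.5},
    {"dx": -0.0287,"dy": -0.0145,"dz": 0,"wx": 0,"wy": 0,"wz": 0,"hand": 0.5},
    {"dx": -0.0287,"dy": -0.0145,"dz": 0,"wx": 0,"wy": 0,"wz": 0,"hand": 0.5},
    {"dx": -0.0287,"dy": -0.0145,"dz": 0,"wx": 0,"wy": 0,"wz": 0,"hand": 0.5},
    {"dx": -0.0287,"dy": -0.0145,"dz": 0,"wx": 0,"wy": 0,"wz": 0,"hand": 0.5},
    {"dx": -0.0287,"dy": -0.0145,"dz": 0,"wx": 0,"wy": 0,"wz": 0,"hand": 0.5},
    {"dx": -0.0287,"dy": -0.0145,"dz": 0,"wx": 0,"wy": 0,"wz": 0,"hand": 0.5},
    {"dx": -0.0287,"dy": -0.0145,"dz": 0,"wx": 0,"wy": 0,"wz": 0,"hand": 0.5}
  ]
}}

```text
time: 26.38
ee_pos: [523.6, 11.8, 98.2]
tool_rot: [2.105, 2.332, 0.0]
force: [0.6, -0.1, -0.2]
width: 0.5
```

{"name": "play_rows", "arguments": {
  "series": [
    {"dx": -0.0287,"dy": -0.0145,"dz": 0,"wx": 0,"wy": 0,"wz": 0,"hand": 0.5},
    {"dx": -0.0287,"dy": -0.0145,"dz": 0,"wx": 0,"wy": 0,"wz": 0,"hand": 0.5},
    {"dx": -0.0287,"dy": -0.0145,"dz": 0,"wx": 0,"wy": 0,"wz": 0,"hand": 0.5},
    {"dx": -0.0287,"dy": -0.0145,"dz": 0,"wx": 0,"wy": 0,"wz": 0,"hand": 0.5},
    {"dx": -0.0287,"dy": -0.0145,"dz": 0,"wx": 0,"wy": 0,"wz": 0,"hand": 0.5},
    {"dx": -0.0287,"dy": -0.0145,"dz": 0,"wx": 0,"wy": 0,"wz": 0,"hand": 0.5},
    {"dx": -0.0287,"dy": -0.0145,"dz": 0,"wx": 0,"wy": 0,"wz": 0,"hand": 0.5},
    {"dx": -0.0287,"dy": -0.0145,"dz": 0,"wx": 0,"wy": 0,"wz": 0,"hand": 0.5}
  ]
}}

```text
time: 27.05
ee_pos: [431.5, -228.5, 98.2]
tool_rot: [2.106, 2.331, 0.0]
force: [1.9, -0.6, 0.5]
width: 0.497
```

{"name": "play_rows", "arguments": {
  "series": [
    {"dx": 0,"dy": 0,"dz": 0,"wx": 0,"wy": 0,"wz": -0.1175,"hand": 0.5},
    {"dx": 0,"dy": 0,"dz": 0,"wx": 0,"wy": 0,"wz": -0.1175,"hand": 0.5},
    {"dx": 0,"dy": 0,"dz": 0,"wx": 0,"wy": 0,"wz": -0.1175,"hand": 0.5},
    {"dx": 0,"dy": 0,"dz": 0,"wx": 0,"wy": 0,"wz": -0.1175,"hand": 0.5},
    {"dx": 0,"dy": 0,"dz": 0,"wx": 0,"wy": 0,"wz": -0.1175,"hand": 0.5},
    {"dx": 0,"dy": 0,"dz": 0,"wx": 0,"wy": 0,"wz": -0.1175,"hand": 0.5},
    {"dx": 0,"dy": 0,"dz": 0,"wx": 0,"wy": 0,"wz": -0.1175,"hand": 0.5},
    {"dx": 0,"dy": 0,"dz": 0,"wx": 0,"wy": 0,"wz": -0.1175,"hand": 0.5}
  ]
}}

```text
time: 27.72
ee_pos: [432.1, -227.2, 98.1]
tool_rot: [0.813, 3.034, 0.0]
force: [-0.1, -0.3, -0.1]
width: 0.497
```

{"name": "play_rows", "arguments": {
  "series": [
    {"dx": 0,"dy": 0,"dz": 0.005,"wx": 0,"wy": 0,"wz": -0.1175,"hand": 0.5},
    {"dx": 0,"dy": 0,"dz": 0.01,"wx": 0,"wy": 0,"wz": -0.1175,"hand": 0.5},
    {"dx": 0,"dy": 0,"dz": 0.015,"wx": 0,"wy": 0,"wz": -0.1175,"hand": 0.5},
    {"dx": 0,"dy": 0,"dz": 0.015,"wx": 0,"wy": 0,"wz": 0,"hand": 0.5},
    {"dx": 0,"dy": 0,"dz": 0.01,"wx": 0,"wy": 0,"wz": 0,"hand": 0.5},
    {"dx": 0,"dy": 0,"dz": 0,"wx": 0,"wy": 0,"wz": 0,"hand": 0.5},
    {"dx": 0,"dy": 0,"dz": 0,"wx": 0,"wy": 0,"wz": 0,"hand": 0.5},
    {"dx": 0,"dy": 0,"dz": 0,"wx": 0,"wy": 0,"wz": 0,"hand": 0.5}
  ]
}}

```text
time: 28.38
ee_pos: [432.7, -227.1, 43.7]
tool_rot: [0.277, 3.128, -0.0]
force: [-0.2, -0.7, -0.0]
width: 0.5
```

Run:
```python
from h import *
f=grab_frame("scene"); cv2.imwrite("pics/g.png",cv2.resize(f["color"][170:340,90:500,::-1],None,fx=1.9,fy=1.9))
f2=grab_frame("top")
for s in silhouettes("parallel_strip","top")[:2]: print(s["conf"],np.round(rect(f2,s["mask"],27),1))
togo(432,-227.5,3,169.8)
```

```text
0.59 [613.4 253.   97.1 124.8  14.5]
t 28.5333 tcp [ 432.6 -227.2   43.9] toolx yaw 169.9 tilt [ 0.001 -0.001 -1.   ] q7 1.07 w 0.500 F [-0.2  0.5 -0.8]
turn wz deg 0.1 rad 0.001
shift now (tool)  [ 0.6 -0.4 40.9]  after turn: dx 0.6 dy -0.4 dz 40.9
```

View pics/g.png

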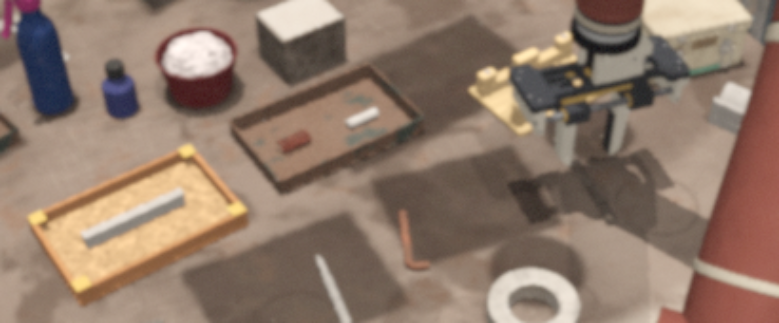

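The strip lies in the lined tray at crop (135,217); the gripper is over the chisel. Descending to grip it.

{"name": "play_rows", "arguments": {
  "newtons": 45,
  "series": [
    {"dx": 0,"dy": 0,"dz": 0.01,"wx": 0,"wy": 0,"wz": 0,"hand": 0.5},
    {"dx": 0,"dy": 0,"dz": 0.012,"wx": 0,"wy": 0,"wz": 0,"hand": 0.5},
    {"dx": 0,"dy": 0,"dz": 0.01,"wx": 0,"wy": 0,"wz": 0,"hand": 0.5},
    {"dx": 0,"dy": 0,"dz": 0.005,"wx": 0,"wy": 0,"wz": 0,"hand": 0.5},
    {"dx": 0,"dy": 0,"dz": 0.003,"wx": 0,"wy": 0,"wz": 0,"hand": 0.5},
    {"dx": 0,"dy": 0,"dz": 0,"wx": 0,"wy": 0,"wz": 0,"hand": 0.5},
    {"dx": 0,"dy": 0,"dz": 0,"wx": 0,"wy": 0,"wz": 0,"hand": 1},
    {"dx": 0,"dy": 0,"dz": 0,"wx": 0,"wy": 0,"wz": 0,"hand": 1}
  ]
}}

```text
time: 29.2
ee_pos: [432.4, -227.1, 3.5]
tool_rot: [0.277, 3.129, -0.0]
force: [-0.6, -0.9, 0.2]
width: 0.406
```

{"name": "play_rows", "arguments": {
  "series": [
    {"dx": 0,"dy": 0,"dz": 0,"wx": 0,"wy": 0,"wz": 0,"hand": 1},
    {"dx": 0,"dy": 0,"dz": 0,"wx": 0,"wy": 0,"wz": 0,"hand": 1},
    {"dx": 0,"dy": 0,"dz": 0,"wx": 0,"wy": 0,"wz": 0,"hand": 1},
    {"dx": 0,"dy": 0,"dz": 0,"wx": 0,"wy": 0,"wz": 0,"hand": 1},
    {"dx": 0,"dy": 0,"dz": 0,"wx": 0,"wy": 0,"wz": 0,"hand": 1},
    {"dx": 0,"dy": 0,"dz": 0,"wx": 0,"wy": 0,"wz": 0,"hand": 1},
    {"dx": 0,"dy": 0,"dz": 0,"wx": 0,"wy": 0,"wz": 0,"hand": 1},
    {"dx": 0,"dy": 0,"dz": 0,"wx": 0,"wy": 0,"wz": 0,"hand": 1}
  ]
}}

```text
time: 29.87
ee_pos: [432.2, -227.3, 3.3]
tool_rot: [0.277, 3.129, -0.001]
force: [0.5, -0.4, 2.9]
width: 0.134
```

{"name": "play_rows", "arguments": {
  "series": [
    {"dx": 0,"dy": 0,"dz": -0.005,"wx": 0,"wy": 0,"wz": 0,"hand": 1},
    {"dx": 0,"dy": 0,"dz": -0.015,"wx": 0,"wy": 0,"wz": 0,"hand": 1},
    {"dx": 0,"dy": 0,"dz": -0.02,"wx": 0,"wy": 0,"wz": 0,"hand": 1},
    {"dx": 0,"dy": 0,"dz": -0.02,"wx": 0,"wy": 0,"wz": -0.09,"hand": 1},
    {"dx": 0,"dy": 0,"dz": -0.02,"wx": 0,"wy": 0,"wz": -0.09,"hand": 1},
    {"dx": 0,"dy": 0,"dz": -0.01,"wx": 0,"wy": 0,"wz": -0.09,"hand": 1},
    {"dx": 0,"dy": 0,"dz": 0,"wx": 0,"wy": 0,"wz": 0,"hand": 1},
    {"dx": 0,"dy": 0,"dz": 0,"wx": 0,"wy": 0,"wz": 0,"hand": 1}
  ]
}}

```text
time: 30.53
ee_pos: [431.8, -227.1, 93.1]
tool_rot: [-0.142, 3.138, 0.001]
force: [-0.5, -0.0, -0.8]
width: 0.128
```

Run:
```python
from h import *
a=np.radians(5.7); C=np.array([588.5,-274]); ey=np.array([-np.sin(a),np.cos(a)])
for s in (-35,35):
    p=C+s*ey; print(s,p.round(1)); togo(p[0],p[1],80,5.7)
# rack rails in the first top picture: edges, corners by hand from a zoom
f=dict(np.load("top.npz")); cv2.imwrite("pics/r.png",cv2.resize(f["color"][190:262,380:580,::-1],None,fx=4,fy=4,interpolation=cv2.INTER_CUBIC))
```

```text
-35 [ 592.  -308.8]
t 30.5333 tcp [ 431.8 -227.1   93.1] toolx yaw -174.8 tilt [ 0.  0. -1.] q7 1.37 w 0.128 F [-0.5 -0.  -0.8]
turn wz deg -0.5 rad -0.009
shift now (tool)  [-152.1  -95.9   13.1]  after turn: dx -151.3 dy -97.3 dz 13.1
35 [ 585.  -239.2]
t 30.5333 tcp [ 431.8 -227.1   93.1] toolx yaw -174.8 tilt [ 0.  0. -1.] q7 1.37 w 0.128 F [-0.5 -0.  -0.8]
turn wz deg -0.5 rad -0.009
shift now (tool)  [-151.5  -25.9   13.2]  after turn: dx -151.3 dy -27.3 dz 13.1
```

View pics/r.png

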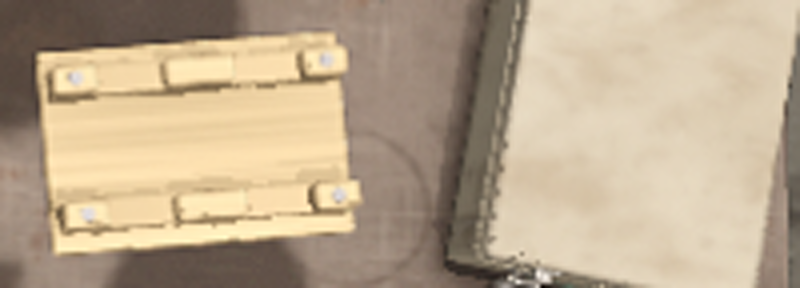

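Run:
```python
from h import *
f=dict(np.load("top.npz"))
q=lambda p:np.array(p)/4+[380,190]
p=onplane(f,q([[200,70],[213,203]]),40)[:,:2]; print("posts",p.round(1),"ctr",p.mean(0).round(1), "yaw",np.degrees(np.arctan2(*(p[0]-p[1])[::-1])).round(1))
print("screw tops",onplane(f,q([[75,77],[326,60],[87,215],[337,193]]),40).mean(0).round(1))
print("base z8 corners",onplane(f,q([[38,52],[333,34],[55,254],[353,230]]),8).round(1).tolist())
print("box bottom",onplane(f,q([[452,265],[488,0]]),0).round(), "top",onplane(f,q([[492,250],[525,0]]),80).round())
```

```text
posts [[ 622.9 -274.1]
 [ 556.4 -281.4]] ctr [ 589.7 -277.7] yaw 6.3
screw tops [ 589.8 -277.9   40. ]
base z8 corners [[633.9, -196.2, 8.0], [647.8, -349.1, 8.0], [530.5, -206.7, 8.0], [546.7, -360.4, 8.0]]
box bottom [[ 530. -415.    0.]
 [ 670. -433.    0.]] top [[ 534. -411.   80.]
 [ 657. -427.   80.]]
```

{"name": "play_rows", "arguments": {
  "series": [
    {"dx": -0.019,"dy": -0.0127,"dz": 0,"wx": 0,"wy": 0,"wz": -0.014,"hand": 1},
    {"dx": -0.019,"dy": -0.0127,"dz": 0,"wx": 0,"wy": 0,"wz": 0,"hand": 1},
    {"dx": -0.019,"dy": -0.0127,"dz": 0,"wx": 0,"wy": 0,"wz": 0,"hand": 1},
    {"dx": -0.019,"dy": -0.0127,"dz": 0,"wx": 0,"wy": 0,"wz": 0,"hand": 1},
    {"dx": -0.019,"dy": -0.0127,"dz": 0,"wx": 0,"wy": 0,"wz": 0,"hand": 1},
    {"dx": -0.019,"dy": -0.0127,"dz": 0,"wx": 0,"wy": 0,"wz": 0,"hand": 1},
    {"dx": -0.019,"dy": -0.0127,"dz": 0,"wx": 0,"wy": 0,"wz": 0,"hand": 1},
    {"dx": -0.019,"dy": -0.0127,"dz": 0,"wx": 0,"wy": 0,"wz": 0,"hand": 1}
  ]
}}

```text
time: 31.2
ee_pos: [593.8, -312.1, 91.0]
tool_rot: [0.166, -3.134, -0.002]
force: [0.5, -0.0, -0.2]
width: 0.127
```

{"name": "play_rows", "arguments": {
  "series": [
    {"dx": 0,"dy": 0,"dz": 0,"wx": 0,"wy": 0,"wz": 0,"hand": 1},
    {"dx": 0,"dy": 0,"dz": 0.005,"wx": 0,"wy": 0,"wz": 0,"hand": 1},
    {"dx": 0,"dy": 0,"dz": 0.01,"wx": 0,"wy": 0,"wz": 0,"hand": 1},
    {"dx": 0,"dy": 0,"dz": 0.01,"wx": 0,"wy": 0,"wz": 0,"hand": 1},
    {"dx": 0,"dy": 0,"dz": 0.008,"wx": 0,"wy": 0,"wz": 0,"hand": 1},
    {"dx": 0,"dy": 0,"dz": 0,"wx": 0,"wy": 0,"wz": 0,"hand": 1},
    {"dx": 0,"dy": 0,"dz": 0,"wx": 0,"wy": 0,"wz": 0,"hand": 1},
    {"dx": 0,"dy": 0,"dz": 0,"wx": 0,"wy": 0,"wz": 0,"hand": 1}
  ]
}}

```text
time: 31.87
ee_pos: [593.9, -312.0, 60.3]
tool_rot: [-0.168, 3.137, 0.0]
force: [-1.1, -0.4, -1.3]
width: 0.132
```

Run:
```python
from h import *
f=grab_frame("scene"); cv2.imwrite("pics/i.png",cv2.resize(f["color"][140:270,310:510,::-1],None,fx=4,fy=4))
togo(593.2,-312.6,26.8,6)
```

```text
t 31.9167 tcp [ 594.2 -312.    60.7] toolx yaw -173.9 tilt [ 0.001 -0.    -1.   ] q7 1.55 w 0.127 F [-0.2 -0.7 -0.6]
turn wz deg 0.1 rad 0.003
shift now (tool)  [ 1.1 -0.4 33.9]  after turn: dx 1.1 dy -0.4 dz 33.9
```

View pics/i.png

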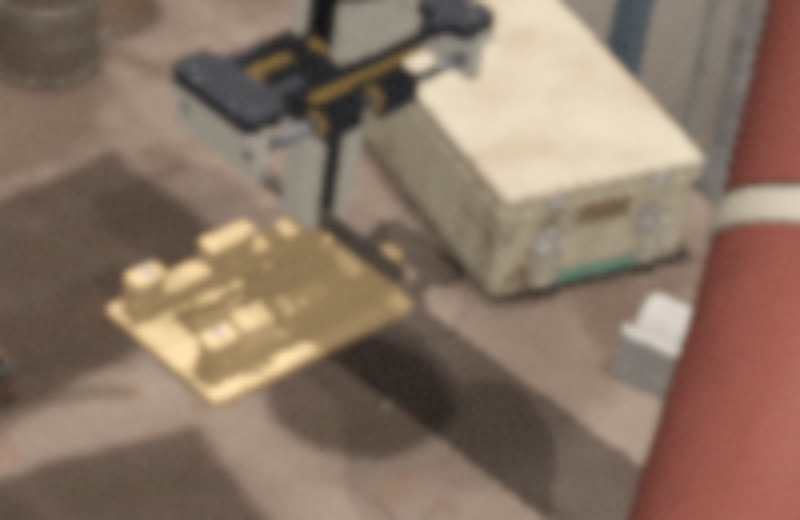

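{"name": "play_rows", "arguments": {
  "series": [
    {"dx": 0.001,"dy": 0,"dz": 0.006,"wx": 0,"wy": 0,"wz": 0,"hand": 1},
    {"dx": 0,"dy": 0,"dz": 0.009,"wx": 0,"wy": 0,"wz": 0,"hand": 1},
    {"dx": 0,"dy": 0,"dz": 0.008,"wx": 0,"wy": 0,"wz": 0,"hand": 1},
    {"dx": 0,"dy": 0,"dz": 0.005,"wx": 0,"wy": 0,"wz": 0,"hand": 1},
    {"dx": 0,"dy": 0,"dz": 0.003,"wx": 0,"wy": 0,"wz": 0,"hand": 1},
    {"dx": 0,"dy": 0,"dz": 0.0015,"wx": 0,"wy": 0,"wz": 0,"hand": 1},
    {"dx": 0,"dy": 0,"dz": 0,"wx": 0,"wy": 0,"wz": 0,"hand": 1},
    {"dx": 0,"dy": 0,"dz": 0,"wx": 0,"wy": 0,"wz": 0,"hand": 1}
  ]
}}

```text
time: 32.58
ee_pos: [593.2, -312.1, 27.8]
tool_rot: [-0.169, 3.137, 0.0]
force: [0.9, -0.6, 0.2]
width: 0.126
```

Run:
```python
from h import *
f=grab_frame("top"); cv2.imwrite("pics/j.png",cv2.resize(f["color"][190:262,380:540,::-1],None,fx=4,fy=4,interpolation=cv2.INTER_CUBIC))
togo(593.2,-312.6,26.3,6)
```

```text
t 32.6333 tcp [ 593.3 -312.2   28. ] toolx yaw -173.8 tilt [ 0.001 -0.    -1.   ] q7 1.53 w 0.127 F [ 0.4  0.  -0.6]
turn wz deg 0.2 rad 0.003
shift now (tool)  [ 0.2 -0.4  1.7]  after turn: dx 0.2 dy -0.4 dz 1.7
```

{"name": "play_rows", "arguments": {
  "series": [
    {"dx": 0,"dy": 0,"dz": 0.001,"wx": 0,"wy": 0,"wz": 0,"hand": 1},
    {"dx": 0,"dy": 0,"dz": 0.0006,"wx": 0,"wy": 0,"wz": 0,"hand": 1},
    {"dx": 0,"dy": 0,"dz": 0,"wx": 0,"wy": 0,"wz": 0,"hand": 0.65},
    {"dx": 0,"dy": 0,"dz": 0,"wx": 0,"wy": 0,"wz": 0,"hand": 0.65},
    {"dx": 0,"dy": 0,"dz": 0,"wx": 0,"wy": 0,"wz": 0,"hand": 0.65},
    {"dx": 0,"dy": 0,"dz": 0,"wx": 0,"wy": 0,"wz": 0,"hand": 0.65},
    {"dx": 0,"dy": 0,"dz": 0,"wx": 0,"wy": 0,"wz": 0,"hand": 0.65},
    {"dx": 0,"dy": 0,"dz": -0.005,"wx": 0,"wy": 0,"wz": 0,"hand": 0.65}
  ]
}}

```text
time: 33.3
ee_pos: [592.2, -312.1, 30.3]
tool_rot: [0.168, -3.135, -0.001]
force: [0.3, -0.8, 0.3]
width: 0.351
```

{"name": "play_rows", "arguments": {
  "series": [
    {"dx": 0,"dy": 0,"dz": -0.01,"wx": 0,"wy": 0,"wz": 0,"hand": 0.65},
    {"dx": 0,"dy": 0,"dz": -0.015,"wx": 0,"wy": 0,"wz": 0,"hand": 0.65},
    {"dx": 0,"dy": 0,"dz": -0.02,"wx": 0,"wy": 0,"wz": 0,"hand": 0.65},
    {"dx": 0,"dy": 0,"dz": -0.015,"wx": 0,"wy": 0,"wz": 0,"hand": 0.65},
    {"dx": 0,"dy": 0,"dz": -0.01,"wx": 0,"wy": 0,"wz": 0,"hand": 0.65},
    {"dx": 0,"dy": 0,"dz": -0.005,"wx": 0,"wy": 0,"wz": 0,"hand": 0.65},
    {"dx": 0,"dy": 0,"dz": 0,"wx": 0,"wy": 0,"wz": 0,"hand": 0.65},
    {"dx": 0,"dy": 0,"dz": 0,"wx": 0,"wy": 0,"wz": 0,"hand": 0.65}
  ]
}}

```text
time: 33.97
ee_pos: [592.6, -312.3, 105.9]
tool_rot: [0.168, -3.137, 0.0]
force: [0.0, -0.5, -0.0]
width: 0.353
```

Run:
```python
from h import *
togo(424,106,60,172)
```

```text
t 33.9667 tcp [ 592.6 -312.3  105.9] toolx yaw -173.9 tilt [-0.001 -0.    -1.   ] q7 1.59 w 0.353 F [ 0.  -0.5 -0. ]
turn wz deg 14.1 rad 0.247
shift now (tool)  [122.8 434.   46. ]  after turn: dx 225.2 dy 390.8 dz 45.9
```

{"name": "play_rows", "arguments": {
  "series": [
    {"dx": 0.0077,"dy": 0.0271,"dz": 0,"wx": 0,"wy": 0,"wz": 0,"hand": 0.6},
    {"dx": 0.0077,"dy": 0.0271,"dz": 0,"wx": 0,"wy": 0,"wz": 0,"hand": 0.6},
    {"dx": 0.0077,"dy": 0.0271,"dz": 0,"wx": 0,"wy": 0,"wz": 0,"hand": 0.6},
    {"dx": 0.0077,"dy": 0.0271,"dz": 0,"wx": 0,"wy": 0,"wz": 0,"hand": 0.6},
    {"dx": 0.0077,"dy": 0.0271,"dz": 0,"wx": 0,"wy": 0,"wz": 0,"hand": 0.6},
    {"dx": 0.0077,"dy": 0.0271,"dz": 0,"wx": 0,"wy": 0,"wz": 0,"hand": 0.6},
    {"dx": 0.0077,"dy": 0.0271,"dz": 0,"wx": 0,"wy": 0,"wz": 0,"hand": 0.6},
    {"dx": 0.0077,"dy": 0.0271,"dz": 0,"wx": 0,"wy": 0,"wz": 0,"hand": 0.6}
  ]
}}

```text
time: 34.63
ee_pos: [507.0, -102.3, 105.1]
tool_rot: [0.168, -3.135, -0.001]
force: [0.0, 0.6, 0.7]
width: 0.399
```

{"name": "play_rows", "arguments": {
  "series": [
    {"dx": 0.0077,"dy": 0.0271,"dz": 0,"wx": 0,"wy": 0,"wz": 0,"hand": 0.6},
    {"dx": 0.0077,"dy": 0.0271,"dz": 0,"wx": 0,"wy": 0,"wz": 0,"hand": 0.6},
    {"dx": 0.0077,"dy": 0.0271,"dz": 0,"wx": 0,"wy": 0,"wz": 0,"hand": 0.6},
    {"dx": 0.0077,"dy": 0.0271,"dz": 0,"wx": 0,"wy": 0,"wz": 0,"hand": 0.6},
    {"dx": 0.0077,"dy": 0.0271,"dz": 0,"wx": 0,"wy": 0,"wz": 0,"hand": 0.6},
    {"dx": 0.0077,"dy": 0.0271,"dz": 0,"wx": 0,"wy": 0,"wz": 0,"hand": 0.6},
    {"dx": 0.0077,"dy": 0.0271,"dz": 0,"wx": 0,"wy": 0,"wz": 0,"hand": 0.6},
    {"dx": 0.0077,"dy": 0.0271,"dz": 0,"wx": 0,"wy": 0,"wz": 0,"hand": 0.6}
  ]
}}

```text
time: 35.3
ee_pos: [422.7, 106.4, 105.4]
tool_rot: [0.168, -3.135, 0.0]
force: [-0.3, 0.3, 0.4]
width: 0.399
```

{"name": "play_rows", "arguments": {
  "series": [
    {"dx": 0,"dy": 0,"dz": 0.005,"wx": 0,"wy": 0,"wz": 0.082,"hand": 0.6},
    {"dx": 0,"dy": 0,"dz": 0.01,"wx": 0,"wy": 0,"wz": 0.082,"hand": 0.6},
    {"dx": 0,"dy": 0,"dz": 0.015,"wx": 0,"wy": 0,"wz": 0.082,"hand": 0.6},
    {"dx": 0,"dy": 0,"dz": 0.015,"wx": 0,"wy": 0,"wz": 0,"hand": 0.6},
    {"dx": 0,"dy": 0,"dz": 0.01,"wx": 0,"wy": 0,"wz": 0,"hand": 0.6},
    {"dx": 0,"dy": 0,"dz": 0,"wx": 0,"wy": 0,"wz": 0,"hand": 0.6},
    {"dx": 0,"dy": 0,"dz": 0,"wx": 0,"wy": 0,"wz": 0,"hand": 0.6},
    {"dx": 0,"dy": 0,"dz": 0,"wx": 0,"wy": 0,"wz": 0,"hand": 0.6}
  ]
}}

```text
time: 35.97
ee_pos: [423.9, 105.8, 51.2]
tool_rot: [-0.217, -3.134, -0.0]
force: [0.3, 0.3, -0.6]
width: 0.4
```

Run:
```python
from h import *
f=grab_frame("scene"); cv2.imwrite("pics/k.png",cv2.resize(f["color"][170:370,180:460,::-1],None,fx=2.8,fy=2.8))
for s in silhouettes("centre_punch","scene")[:2]: print(s["conf"],np.round(rect(f,s["mask"],6),1))
togo(424,106,3,172)
```

```text
0.64 [422.5 108.9 172.8  98.1  10.1]
t 36.0667 tcp [424.3 105.8  51.5] toolx yaw 172.0 tilt [ 0.001  0.001 -1.   ] q7 0.36 w 0.399 F [-0.4  0.9 -0.8]
turn wz deg 0.0 rad 0.001
shift now (tool)  [ 0.3  0.1 48.5]  after turn: dx 0.3 dy 0.1 dz 48.5
```

View pics/k.png

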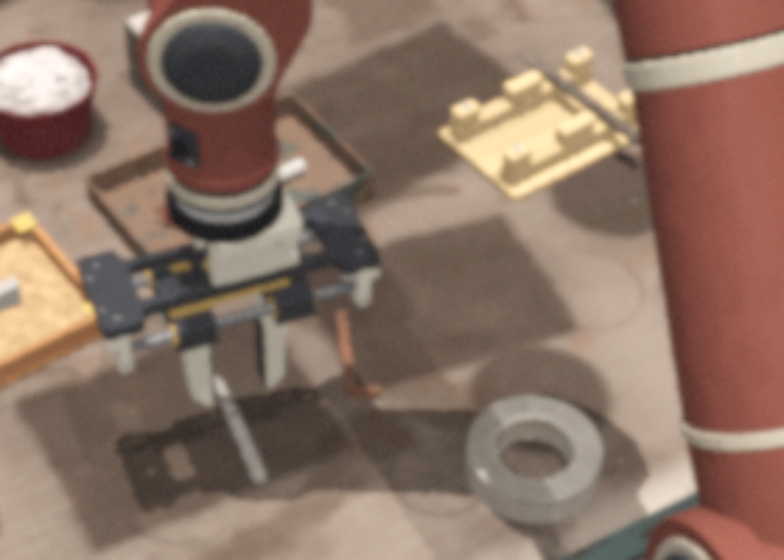

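The chisel lies across both rails in the far notch pair at crop (590,110). The punch is between the fingers.

{"name": "play_rows", "arguments": {
  "newtons": 35,
  "series": [
    {"dx": 0,"dy": 0,"dz": 0.01,"wx": 0,"wy": 0,"wz": 0,"hand": 0.6},
    {"dx": 0,"dy": 0,"dz": 0.014,"wx": 0,"wy": 0,"wz": 0,"hand": 0.6},
    {"dx": 0,"dy": 0,"dz": 0.012,"wx": 0,"wy": 0,"wz": 0,"hand": 0.6},
    {"dx": 0,"dy": 0,"dz": 0.007,"wx": 0,"wy": 0,"wz": 0,"hand": 0.6},
    {"dx": 0,"dy": 0,"dz": 0.004,"wx": 0,"wy": 0,"wz": 0,"hand": 0.6},
    {"dx": 0,"dy": 0,"dz": 0.001,"wx": 0,"wy": 0,"wz": 0,"hand": 0.6},
    {"dx": 0,"dy": 0,"dz": 0,"wx": 0,"wy": 0,"wz": 0,"hand": 1},
    {"dx": 0,"dy": 0,"dz": 0,"wx": 0,"wy": 0,"wz": 0,"hand": 1}
  ]
}}

```text
time: 36.73
ee_pos: [424.3, 105.9, 3.5]
tool_rot: [0.218, 3.133, 0.001]
force: [-0.4, -0.9, 0.2]
width: 0.3
```

{"name": "play_rows", "arguments": {
  "series": [
    {"dx": 0,"dy": 0,"dz": 0,"wx": 0,"wy": 0,"wz": 0,"hand": 1},
    {"dx": 0,"dy": 0,"dz": 0,"wx": 0,"wy": 0,"wz": 0,"hand": 1},
    {"dx": 0,"dy": 0,"dz": 0,"wx": 0,"wy": 0,"wz": 0,"hand": 1},
    {"dx": 0,"dy": 0,"dz": 0,"wx": 0,"wy": 0,"wz": 0,"hand": 1},
    {"dx": 0,"dy": 0,"dz": 0,"wx": 0,"wy": 0,"wz": 0,"hand": 1},
    {"dx": 0,"dy": 0,"dz": 0,"wx": 0,"wy": 0,"wz": 0,"hand": 1},
    {"dx": 0,"dy": 0,"dz": 0,"wx": 0,"wy": 0,"wz": 0,"hand": 1},
    {"dx": 0,"dy": 0,"dz": 0,"wx": 0,"wy": 0,"wz": 0,"hand": 1}
  ]
}}

```text
time: 37.4
ee_pos: [424.2, 105.8, 3.4]
tool_rot: [0.217, 3.133, 0.0]
force: [-0.3, -0.9, 4.7]
width: 0.095
```

{"name": "play_rows", "arguments": {
  "series": [
    {"dx": 0,"dy": 0,"dz": -0.005,"wx": 0,"wy": 0,"wz": 0,"hand": 1},
    {"dx": 0,"dy": 0,"dz": -0.015,"wx": 0,"wy": 0,"wz": 0,"hand": 1},
    {"dx": 0,"dy": 0,"dz": -0.02,"wx": 0,"wy": 0,"wz": 0,"hand": 1},
    {"dx": 0,"dy": 0,"dz": -0.02,"wx": 0,"wy": 0,"wz": -0.082,"hand": 1},
    {"dx": 0,"dy": 0,"dz": -0.02,"wx": 0,"wy": 0,"wz": -0.082,"hand": 1},
    {"dx": 0,"dy": 0,"dz": -0.015,"wx": 0,"wy": 0,"wz": -0.081,"hand": 1},
    {"dx": 0,"dy": 0,"dz": 0,"wx": 0,"wy": 0,"wz": 0,"hand": 1},
    {"dx": 0,"dy": 0,"dz": 0,"wx": 0,"wy": 0,"wz": 0,"hand": 1}
  ]
}}

```text
time: 38.07
ee_pos: [424.0, 105.4, 98.1]
tool_rot: [-0.162, 3.137, 0.001]
force: [1.0, 0.1, -0.0]
width: 0.099
```

Run:
```python
from h import *
f=grab_frame("top")
for s in silhouettes("cold_chisel","top")[:2]: print("chisel",s["conf"],np.round(rect(f,s["mask"],35),1))
togo(586,-243,26.5,6)
```

```text
chisel 0.85 [ 590.7 -311.5    6.9  148.3   15.4]
t 38.1667 tcp [423.3 105.1  97.2] toolx yaw -174.0 tilt [-0.002 -0.001 -1.   ] q7 0.64 w 0.099 F [ 0.   0.7 -1.5]
turn wz deg -0.0 rad -0.000
shift now (tool)  [-125.7 -363.2   70.6]  after turn: dx -125.5 dy -363.2 dz 70.7
```

{"name": "play_rows", "arguments": {
  "series": [
    {"dx": -0.009,"dy": -0.0259,"dz": 0,"wx": 0,"wy": 0,"wz": 0,"hand": 1},
    {"dx": -0.009,"dy": -0.0259,"dz": 0,"wx": 0,"wy": 0,"wz": 0,"hand": 1},
    {"dx": -0.009,"dy": -0.0259,"dz": 0,"wx": 0,"wy": 0,"wz": 0,"hand": 1},
    {"dx": -0.009,"dy": -0.0259,"dz": 0,"wx": 0,"wy": 0,"wz": 0,"hand": 1},
    {"dx": -0.009,"dy": -0.0259,"dz": 0,"wx": 0,"wy": 0,"wz": 0,"hand": 1},
    {"dx": -0.009,"dy": -0.0259,"dz": 0,"wx": 0,"wy": 0,"wz": 0,"hand": 1},
    {"dx": -0.009,"dy": -0.0259,"dz": 0,"wx": 0,"wy": 0,"wz": 0,"hand": 1},
    {"dx": -0.009,"dy": -0.0259,"dz": 0,"wx": 0,"wy": 0,"wz": 0,"hand": 1}
  ]
}}

```text
time: 38.83
ee_pos: [517.0, -93.9, 96.5]
tool_rot: [0.166, -3.134, -0.0]
force: [1.5, 0.0, -1.4]
width: 0.091
```

{"name": "play_rows", "arguments": {
  "series": [
    {"dx": -0.009,"dy": -0.0259,"dz": 0,"wx": 0,"wy": 0,"wz": 0,"hand": 1},
    {"dx": -0.009,"dy": -0.0259,"dz": 0,"wx": 0,"wy": 0,"wz": 0,"hand": 1},
    {"dx": -0.009,"dy": -0.0259,"dz": 0,"wx": 0,"wy": 0,"wz": 0,"hand": 1},
    {"dx": -0.009,"dy": -0.0259,"dz": 0,"wx": 0,"wy": 0,"wz": 0,"hand": 1},
    {"dx": -0.009,"dy": -0.0259,"dz": 0,"wx": 0,"wy": 0,"wz": 0,"hand": 1},
    {"dx": -0.009,"dy": -0.0259,"dz": 0,"wx": 0,"wy": 0,"wz": 0,"hand": 1},
    {"dx": 0,"dy": 0,"dz": 0,"wx": 0,"wy": 0,"wz": 0,"hand": 1},
    {"dx": 0,"dy": 0,"dz": 0,"wx": 0,"wy": 0,"wz": 0,"hand": 1}
  ]
}}

```text
time: 39.5
ee_pos: [586.9, -242.9, 95.6]
tool_rot: [0.16, -3.134, -0.001]
force: [-0.3, 0.6, -1.4]
width: 0.097
```

{"name": "play_rows", "arguments": {
  "series": [
    {"dx": 0,"dy": 0,"dz": 0.005,"wx": 0,"wy": 0,"wz": 0,"hand": 1},
    {"dx": 0,"dy": 0,"dz": 0.012,"wx": 0,"wy": 0,"wz": 0,"hand": 1},
    {"dx": 0,"dy": 0,"dz": 0.015,"wx": 0,"wy": 0,"wz": 0,"hand": 1},
    {"dx": 0,"dy": 0,"dz": 0.008,"wx": 0,"wy": 0,"wz": 0,"hand": 1},
    {"dx": 0,"dy": 0,"dz": 0,"wx": 0,"wy": 0,"wz": 0,"hand": 1},
    {"dx": 0,"dy": 0,"dz": 0,"wx": 0,"wy": 0,"wz": 0,"hand": 1},
    {"dx": 0,"dy": 0,"dz": 0,"wx": 0,"wy": 0,"wz": 0,"hand": 1},
    {"dx": 0,"dy": 0,"dz": 0,"wx": 0,"wy": 0,"wz": 0,"hand": 1}
  ]
}}

```text
time: 40.17
ee_pos: [588.3, -241.3, 58.7]
tool_rot: [-0.167, 3.136, -0.0]
force: [-0.3, 0.7, -1.0]
width: 0.095
```

Run:
```python
from h import *
f=grab_frame("scene"); cv2.imwrite("pics/l.png",cv2.resize(f["color"][150:270,310:470,::-1],None,fx=4.5,fy=4.5))
for s in silhouettes("centre_punch","scene")[:2]: print(s["conf"],np.round(rect(f,s["mask"],62),1))
togo(586,-243,26.5,6)
```

```text
0.47 [ 561.6 -239.4  180.    46.6   14.2]
t 40.2667 tcp [ 588.2 -241.5   58.8] toolx yaw -173.9 tilt [ 0.001 -0.    -1.   ] q7 1.41 w 0.100 F [0.5 0.5 0.2]
turn wz deg 0.1 rad 0.001
shift now (tool)  [ 2.4 -1.2 32.3]  after turn: dx 2.4 dy -1.2 dz 32.3
```

View pics/l.png

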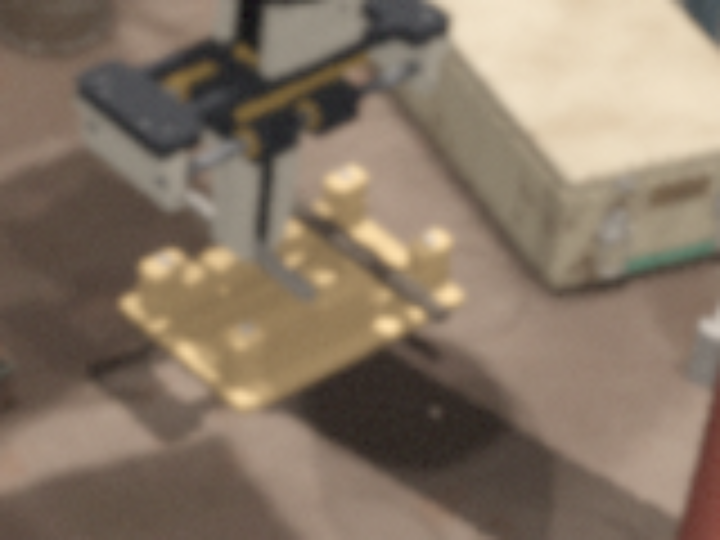

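{"name": "play_rows", "arguments": {
  "series": [
    {"dx": 0.002,"dy": -0.001,"dz": 0.006,"wx": 0,"wy": 0,"wz": 0,"hand": 1},
    {"dx": 0,"dy": 0,"dz": 0.009,"wx": 0,"wy": 0,"wz": 0,"hand": 1},
    {"dx": 0,"dy": 0,"dz": 0.008,"wx": 0,"wy": 0,"wz": 0,"hand": 1},
    {"dx": 0,"dy": 0,"dz": 0.005,"wx": 0,"wy": 0,"wz": 0,"hand": 1},
    {"dx": 0,"dy": 0,"dz": 0.002,"wx": 0,"wy": 0,"wz": 0,"hand": 1},
    {"dx": 0,"dy": 0,"dz": 0.0012,"wx": 0,"wy": 0,"wz": 0,"hand": 1},
    {"dx": 0,"dy": 0,"dz": 0,"wx": 0,"wy": 0,"wz": 0,"hand": 1},
    {"dx": 0,"dy": 0,"dz": 0,"wx": 0,"wy": 0,"wz": 0,"hand": 1}
  ]
}}

```text
time: 40.93
ee_pos: [586.3, -242.6, 27.0]
tool_rot: [-0.167, 3.136, 0.0]
force: [0.5, -0.2, 0.0]
width: 0.099
```

{"name": "play_rows", "arguments": {
  "series": [
    {"dx": 0,"dy": 0,"dz": 0.0006,"wx": 0,"wy": 0,"wz": 0,"hand": 1},
    {"dx": 0,"dy": 0,"dz": 0,"wx": 0,"wy": 0,"wz": 0,"hand": 1},
    {"dx": 0,"dy": 0,"dz": 0,"wx": 0,"wy": 0,"wz": 0,"hand": 0.7},
    {"dx": 0,"dy": 0,"dz": 0,"wx": 0,"wy": 0,"wz": 0,"hand": 0.7},
    {"dx": 0,"dy": 0,"dz": 0,"wx": 0,"wy": 0,"wz": 0,"hand": 0.7},
    {"dx": 0,"dy": 0,"dz": 0,"wx": 0,"wy": 0,"wz": 0,"hand": 0.7},
    {"dx": 0,"dy": 0,"dz": 0,"wx": 0,"wy": 0,"wz": 0,"hand": 0.7},
    {"dx": 0,"dy": 0,"dz": -0.005,"wx": 0,"wy": 0,"wz": 0,"hand": 0.7}
  ]
}}

```text
time: 41.6
ee_pos: [585.1, -242.6, 30.5]
tool_rot: [0.167, -3.135, -0.001]
force: [-0.4, 0.6, -0.7]
width: 0.3
```

{"name": "play_rows", "arguments": {
  "series": [
    {"dx": 0,"dy": 0,"dz": -0.01,"wx": 0,"wy": 0,"wz": 0,"hand": 0.7},
    {"dx": 0,"dy": 0,"dz": -0.015,"wx": 0,"wy": 0,"wz": 0,"hand": 0.7},
    {"dx": 0,"dy": 0,"dz": -0.025,"wx": 0,"wy": 0,"wz": 0,"hand": 0.7},
    {"dx": 0,"dy": 0,"dz": -0.025,"wx": 0,"wy": 0,"wz": 0,"hand": 0.7},
    {"dx": 0,"dy": 0,"dz": -0.025,"wx": 0,"wy": 0,"wz": 0,"hand": 0.7},
    {"dx": 0,"dy": 0,"dz": -0.02,"wx": 0,"wy": 0,"wz": 0,"hand": 0.7},
    {"dx": 0.01,"dy": 0,"dz": -0.01,"wx": 0,"wy": 0,"wz": 0,"hand": 0.7},
    {"dx": 0.02,"dy": 0,"dz": 0,"wx": 0,"wy": 0,"wz": 0,"hand": 0.7}
  ]
}}

```text
time: 42.27
ee_pos: [559.1, -244.5, 165.4]
tool_rot: [-0.169, 3.128, -0.002]
force: [0.1, 0.3, 0.3]
width: 0.3
```

{"name": "play_rows", "arguments": {
  "series": [
    {"dx": 0.01,"dy": 0.02,"dz": 0,"wx": 0,"wy": 0,"wz": 0,"hand": 0.7},
    {"dx": 0.01,"dy": 0.025,"dz": 0,"wx": 0,"wy": 0,"wz": 0,"hand": 0.7},
    {"dx": 0.01,"dy": 0.025,"dz": 0,"wx": 0,"wy": 0,"wz": 0,"hand": 0.7},
    {"dx": 0.01,"dy": 0.025,"dz": 0,"wx": 0,"wy": 0,"wz": 0,"hand": 0.7},
    {"dx": 0.005,"dy": 0.025,"dz": 0,"wx": 0,"wy": 0,"wz": 0,"hand": 0.7},
    {"dx": 0,"dy": 0.015,"dz": 0,"wx": 0,"wy": 0,"wz": 0,"hand": 0.7},
    {"dx": 0,"dy": 0,"dz": 0,"wx": 0,"wy": 0,"wz": 0,"hand": 0.7},
    {"dx": 0,"dy": 0,"dz": 0,"wx": 0,"wy": 0,"wz": 0,"hand": 0.7}
  ]
}}

```text
time: 42.93
ee_pos: [496.5, -116.5, 161.8]
tool_rot: [-0.169, 3.137, -0.002]
force: [0.3, -0.5, 0.3]
width: 0.293
```

Run:
```python
from h import *
f=grab_frame("scene"); cv2.imwrite("pics/m.png",cv2.resize(f["color"][150:350,90:490,::-1],None,fx=2,fy=2))
for n in ("scene","top"):
  f=grab_frame(n)
  for t,h in dict(dowel_pin=10,spring=14,parallel_strip=20,cold_chisel=30,centre_punch=29,hex_key=9).items():
    for s in silhouettes(t,n)[:1]: print(n,t,round(s["conf"],2),np.round(rect(f,s["mask"],h),1))
togo(586,-243,26.5,6)
```

```text
scene dowel_pin 0.6 [648.6 -46.1  98.2  42.8  15.7]
scene spring 0.45 [647.2  44.   87.7  37.7  22.7]
scene parallel_strip 0.69 [613.1 257.2  95.2 122.7  29.2]
scene cold_chisel 0.48 [ 591.8 -310.5    6.7  151.3   20.2]
scene centre_punch 0.52 [ 578.2 -239.9    6.7   86.2   17.7]
scene hex_key 0.55 [444.1   6.  169.8  89.7  24.2]
top dowel_pin 0.55 [649.9 -51.   96.3  41.3  11.7]
top spring 0.43 [648.8  40.5  95.6  41.1  13.8]
top parallel_strip 0.81 [614.5 253.9  96.9 123.6  14.7]
top cold_chisel 0.79 [ 594.  -311.4    6.3  146.9   16.6]
top centre_punch 0.77 [ 597.1 -242.9    0.9   82.9   14.2]
top hex_key 0.44 [445.5   1.5 170.   84.9  23.1]
t 43.6833 tcp [ 497.  -116.4  161.2] toolx yaw -173.9 tilt [-0.  0. -1.] q7 1.25 w 0.297 F [-0.  -0.6  0.3]
turn wz deg 0.1 rad 0.002
shift now (tool)  [ -75.1 -135.4  134.7]  after turn: dx -75.3 dy -135.2 dz 134.7
```

View pics/m.png

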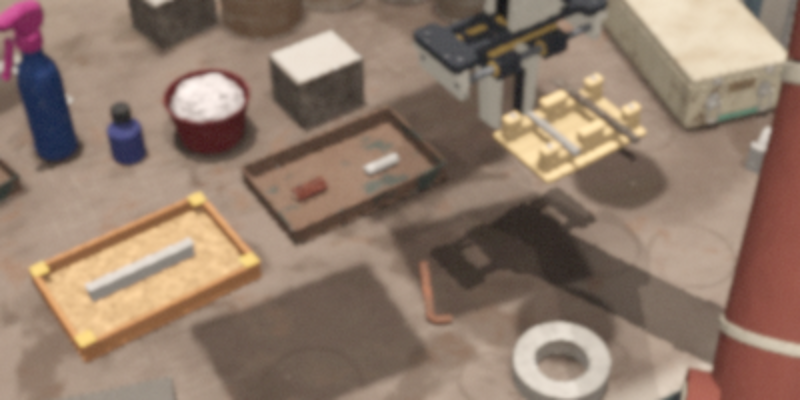

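Run:
```python
from h import *
a=grab_frame("scene")["color"][180:245,330:420,::-1]; f=grab_frame("top"); b=f["color"][190:262,380:480,::-1]
r=lambda i:cv2.resize(i,(400,290),interpolation=cv2.INTER_CUBIC)
cv2.imwrite("pics/n.png",np.hstack([r(a),r(b)]))
```

```text
(no output)
```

View pics/n.png

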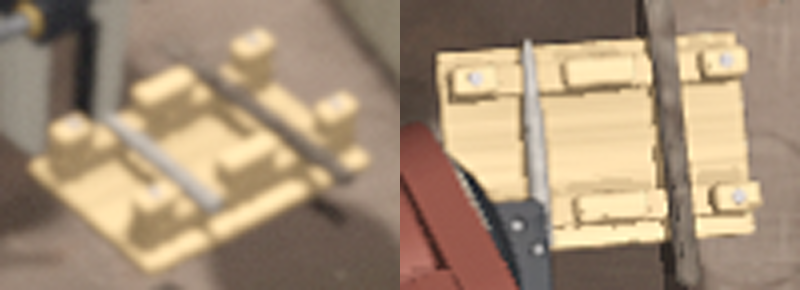

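Both tools lie level across both rails, each in its own notch pair, and the punch overhangs both rails (right half: tip at 527,40, butt near 548,245).

```bash
python3 -c "
from h import *
print(bot.job_done())"
```

```text
the job is handed in; nothing more can be done
None
```

The sorting is done in the order asked and handed in at about 44 s of the 115 s allowed.

- **Tin tray:** the dowel pin and the coil spring both lie inside the empty tin tray.
- **Lined tray:** the ground parallel strip lies lengthwise on the cork floor.
- **Tool rest:** the cold chisel and the centre punch each lie across both rails in their own pair of notches. The punch's ends reach past both rails.
- **Hex key:** it was not touched, and its measured position is unchanged.

**Checks:** the last pictures from both cameras showed everything in place, with the arm clear of it all. The networks' outlines of the punch came out short, about 85 mm against 105 mm, and disagreed on its centre. The gripper hid part of it, so I settled that from a close-up picture.

**What went wrong:** my first grasp of the spring missed because I lifted before the fingers had closed. The spring had not moved, and the second try held. Setting the dowel down brought a brief contact force of about 30 N on the tray floor, below the 40 N and 120 N limits.

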